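# Fetch the wax tin from behind the bottles

### The arm

A 7-joint arm with a two-finger parallel gripper is mounted at the origin on the work surface. World frame = base frame: x ahead of the robot, y to its left, z up, the work surface at z = 0. Lengths are in m, angles in degrees, forces in N, time in s.
With the tool pointing down it reaches from about 0.425 to 0.8 m from the base axis. Payload 8.3 kg.
Tool frame: the origin (TCP) lies at the very end of the fingers, on their centre line; the grasp point (between the pads) lies 19 mm behind it; x points along the fingers, z is the direction in which the jaws open and shut, and the axes are right-handed (so a half turn about x gives the same grasp; the last joint's range is limited). The gripper opens to 85 mm and grips with 20 to 120 N. Pads are 22 mm wide; open, the fingers measure 114 mm over their backs; the gripper's body (76 mm by 85 mm) begins 54 mm behind the grasp point. The pads swing forward as they close: fully open they stand 13 mm farther back than shut.
Start: joints at [-68.463, 21.967, 0.94, 78.501, -0.361, 79.538, -2.664], TCP at [0.265, 0.566, 0.208] pointing down, gripper open.
Joint ranges: [-169.22, 169.22], [-14.56, 117.87], [-87.37, 89.26], [10.42, 133.3], [-82.24, 262.24], [0.94, 117.77], [-172.7, 172.7]. Speed limits (degrees/s): [136.94, 136.94, 172.46, 172.46, 180, 180, 180].

### API

Orientations are given as a 3x3 rotation matrix whose columns are the frame's x, y, z axes.
In Python, from bench import get_state, grab_frame, close_job gives the robot as it stands.
- The arm moves only by the tool move_arm, never from a script. Its argument "steps" is a list of rows, each a list of 6 numbers: the shift along the tool's x, y, z each as a share of 0.02 m, from -1 to 1, then the turn, a rotation vector about the tool's x, y, z each as a share of 0.12 rad, from -1 to 1. In form: [[dx, dy, dz, rx, ry, rz], ...]. A call has 1 to 10 rows; each row shifts and turns the pose as measured when the row begins, along the tool's axes as they then stand; what a row does not reach is not made up. A row lasts 1/10 s, in which the tool goes at most 50 mm and 8.59 degrees, less where a joint would pass 70% of its speed; a pose out of reach is approached as far as the arm can. A call with a number of a shift or a turn outside -1 to 1 is refused whole. A call with a gripper value outside its range is refused whole. "gripper" is the opening, from -1 (shut) to 1 (fully open), so that 0 is half open, set as the call begins (left out, the last holds). The fingers move at their own pace and stop on an object; the grip force is fixed at half the most. Time passes only in rows, so rows that do not move let the fingers close. It gives the time, the measured TCP pose, the force and the opening at its end, in the units of the state.
- get_state(): the state, without advancing time (a new reading comes with each control period).
- grab_frame(name): name is "side" or "top"; returns a dict with "image" (420x560x3 uint8, red, green, blue), "fx", "fy", "cx", "cy" (pixels), "cam_to_world" (4x4, takes a point from camera to world coordinates). Camera axes: x right, y down, z forward; pixel columns grow to the right and rows downward; lengths in m; the calibration is good to about 2 mm. A picture is of the moment at which its call begins. There is no depth.
- close_job(): hands the job in, once; it reports no verdict.
The state is a dict: "clock": time; "joints": joint angles; "joint_velocities": joint speeds; "joint_torque": joint torques, N m; "tool_pos": TCP position; "ee_rot": TCP orientation; "contact_force": force on the tool from outside, world axes, zero at the start; "wrist_torque": the same for the moment, N m; "grip_width": opening from 0.0 (shut) to 1.0 (fully open).
Only numpy, scipy, OpenCV 4.12 (cv2) and the standard library are available. Lean on these libraries where they do the work, as an engineer would, in place of code of your own. Each camera call takes 0.05 s, during which the arm holds its last target. There are 200 camera calls.

### The job

The squat tin of wax stands hemmed in at the back of the plywood caddy. Stand the glue bottle, the screw jar and the spray can upright on the bare plywood offcut to clear the way, with all three there before you lift the tin, then set the tin down flat in the round recess of the waxing board. Only then put all three back upright in the caddy, each on the very spot it came from, without knocking anything over and without shifting the brad tin or the sanding block that stay in the caddy.

Things in the scene. Friction and masses are not known exactly. Their poses are not given: they have to be found in the camera images.
- glue_bottle: White plastic wood-glue bottle, round, 54 mm in diameter, straight-sided up to 90 mm, then a shoulder and a thin cone nozzle up to 120 mm. It and the next two stand upright in the caddy, in an order that varies: one at the middle of the front row, the other two at the left and right ends of the back row, about 4 to 15 mm clear of the wax tin. 0.2 to 0.4 kg. Origin: centre of its underside, z up.
- screw_jar: Clear glass jar of brass screws with a flat steel lid, round, 58 mm in diameter, straight-sided up to 80 mm; the lid, 57 mm in diameter, reaches from 87 to 105 mm. 0.25 to 0.45 kg. Origin: centre of its underside, z up.
- spray_can: Aluminium spray can, round, 52 mm in diameter, straight-sided up to 94 mm, then a dome and a grey cap 36 mm in diameter up to 118 mm. 0.18 to 0.35 kg. Origin: centre of its underside, z up.
- wax_tin: Squat round tin of wax, dark with a bright steel lid of the same width, 52 mm in diameter, 50 mm high, straight-sided; it stands at the middle of the back row of the caddy. About 0.2 kg. Origin: centre of its underside, z up.
- caddy: Open plywood caddy, fixed, 168 mm along its x by 228 mm along its y: a floor 9 mm thick and an open rail whose top is 33 mm above the bench, 10 mm wide. +x points to its back, which is away from the robot. Caddy coordinates of the places: wax tin (35, 0) mm, front row (-27, 0) mm, back row ends (35, 63) and (35, -63) mm, each within 2 mm. Origin: centre of its underside, on the bench.
- offcut: Bare flat plywood offcut, the set-down place at the left or right of the caddy, fixed, 240 mm along its x by 140 mm along its y with cut-back corners of 20 mm, 12 mm thick. Nothing stands on it at the start. Origin: centre of its underside, on the bench.
- wax_board: Waxing board of plywood, at the other side of the caddy, fixed, 210 mm along its x by 140 mm along its y, 18 mm thick, with a round recess for the tin and, near its +x end, a brush on a rest, which rises to 52 mm above the bench over the board's x from 58 to 94 mm. Origin: centre of its underside, on the bench.
- recess (a point): Centre of the floor of the round recess in the waxing board, 35 mm from the board's centre towards its -x end; the recess, lined with cork, is 68 mm in diameter and 9 mm deep (floor 9 mm above the bench). z up, axes as the board's.
- brad_tin: Small flat copper-coloured tin, 44 mm in diameter, 22 mm high, in the caddy's front left corner, near (-40, 70) mm; it stays there. Origin: centre of its underside, z up.
- sanding_block: Cork sanding block, 40 by 58 mm, 26 mm high, in the caddy's front right corner, near (-42, -66) mm; it stays there. Origin: centre of its underside, z up.

How it is judged (in metres and radians):
On the way, in this order (a step that is already met when the one before it is completed fails the run):
1. the glue bottle, the screw jar and the spray can all stand upright and released on the offcut, while the wax tin is still at its place in the caddy (x of glue_bottle in the frame of offcut between -0.11 and 0.11 m and y of glue_bottle in the frame of offcut between -0.06 and 0.06 m and z of glue_bottle in the frame of offcut between 0.007 and 0.017 m and angle between each of glue_bottle, screw_jar, spray_can's own z axis and vertical below 0.1 rad and contact force between each of glue_bottle, screw_jar, spray_can and the fingers below 0.3 N and linear speed of each of glue_bottle, screw_jar, spray_can below 0.02 m/s and x of screw_jar in the frame of offcut between -0.11 and 0.11 m and y of screw_jar in the frame of offcut between -0.06 and 0.06 m and z of screw_jar in the frame of offcut between 0.007 and 0.017 m and x of spray_can in the frame of offcut between -0.11 and 0.11 m and y of spray_can in the frame of offcut between -0.06 and 0.06 m and z of spray_can in the frame of offcut between 0.007 and 0.017 m and distance of wax_tin from where it was at the start of the episode below 0.03 m), for 0.2 s.
2. the wax tin sits released in the recess of the waxing board while the three others still stand on the offcut (horizontal distance between wax_tin and recess below 0.012 m and z of wax_tin in the frame of recess below 0.004 m and angle between wax_tin's own z axis and vertical below 0.08 rad and contact force between each of wax_tin, glue_bottle, screw_jar, spray_can and the fingers below 0.3 N and linear speed of each of wax_tin, glue_bottle, screw_jar, spray_can below 0.02 m/s and x of glue_bottle in the frame of offcut between -0.11 and 0.11 m and y of glue_bottle in the frame of offcut between -0.06 and 0.06 m and z of glue_bottle in the frame of offcut between 0.007 and 0.017 m and angle between each of glue_bottle, screw_jar, spray_can's own z axis and vertical below 0.1 rad and x of screw_jar in the frame of offcut between -0.11 and 0.11 m and y of screw_jar in the frame of offcut between -0.06 and 0.06 m and z of screw_jar in the frame of offcut between 0.007 and 0.017 m and x of spray_can in the frame of offcut between -0.11 and 0.11 m and y of spray_can in the frame of offcut between -0.06 and 0.06 m and z of spray_can in the frame of offcut between 0.007 and 0.017 m), for 0.2 s.
At the end, for the whole second after the job is handed in: The wax tin sits flat in the recess (within 12 mm of its centre, its base within 4 mm of the recess floor), and the glue bottle, the screw jar and the spray can each stand upright in the caddy within 15 mm of where they stood at the start; all are released and at rest (horizontal distance between wax_tin and recess below 0.012 m and z of wax_tin in the frame of recess below 0.004 m and angle between each of wax_tin, glue_bottle, screw_jar, spray_can's own z axis and vertical below 0.08 rad and contact force between each of wax_tin, glue_bottle, screw_jar, spray_can and the fingers below 0.3 N and linear speed of each of wax_tin, glue_bottle, screw_jar, spray_can below 0.02 m/s and distance of each of glue_bottle, screw_jar, spray_can from where it was at the start of the episode below 0.015 m); the robot touches nothing.
It fails at once if the glue bottle, the screw jar, the spray can or the wax tin is knocked over (leans more than 0.6 rad) (angle between any of glue_bottle, screw_jar, spray_can, wax_tin's own z axis and vertical above 0.6 rad).
It fails at once if the brad tin or the sanding block is shifted by more than 20 mm (distance of any of brad_tin, sanding_block from where it was at the start of the episode above 0.02 m).
It also fails if it takes over 136 s, if anything falls off the work surface, if the arm or the gripper's body presses on something with over 40 N, if the wrist force passes 120 N, or if a joint passes its speed limit or range.

## Working session

There is one attempt and no reset: what is moved stays moved. The work goes in short steps, Python scripts to look and compute and a tool call to move; the robot and the scene stay as the last step left them, time stands still between calls to the robot, and variables do not carry over. Pictures are saved under pics/ and viewed, about 12 in all and at most 16, crops included, and the job is handed in when it is done.

Besides the shell and the picture viewer there is one more tool, called after "Request:" by a JSON object that holds its "name" and its "arguments". move_arm: Moves the arm, as the interface text tells. Its arguments: {"type":"object","properties":{"steps":{"type":"array","items":{"type":"array","items":{"type":"number"}}},"gripper":{"type":"number"}},"required":["steps"]}

```bash
mkdir -p pics
cat > h.py <<'E'
import numpy as np, cv2
from bench import *
def snap(n,f):
    g=grab_frame(n); cv2.imwrite(f'pics/{f}.png',g['image'][:,:,::-1]); np.savez(f'pics/{f}.npz',**{k:np.array(v) for k,v in g.items()}); return g
def load(f): return np.load(f'pics/{f}.npz')
def px2w(g,u,v,z):
    T=g['cam_to_world']; d=T[:3,:3]@np.array([(u-g['cx'])/g['fx'],(v-g['cy'])/g['fy'],1]); o=T[:3,3]
    return o+d*(z-o[2])/d[2]
def w2px(g,p):
    T=g['cam_to_world']; c=T[:3,:3].T@(np.array(p)-T[:3,3]); return (g['fx']*c[0]/c[2]+g['cx'],g['fy']*c[1]/c[2]+g['cy'])
E
python3 - <<'E'
from h import *
for n in('top','side'):
    g=snap(n,n+'0'); print(n,g['fx'],g['cx'],g['cy'],np.round(g['cam_to_world'],3).tolist())
    cv2.imwrite(f'pics/{n}0b.png',cv2.resize(g['image'][:,:,::-1],(800,600),interpolation=cv2.INTER_CUBIC))
s=get_state();print(s['clock'],s['tool_pos'],np.round(s['ee_rot'],3),s['grip_width'])
E
```

```text
top 462.01348714597725 281.968323005948 215.22362794860172 [[0.027, -0.994, 0.11, 0.461], [-1.0, -0.026, 0.01, -0.011], [-0.007, -0.111, -0.994, 1.01], [0.0, 0.0, 0.0, 1.0]]
side 421.03720626242966 271.7796355535959 210.2178453111463 [[0.921, -0.264, 0.287, 0.243], [-0.39, -0.59, 0.707, -0.723], [-0.017, -0.763, -0.647, 0.736], [0.0, 0.0, 0.0, 1.0]]
0.1 [0.26525279 0.56538529 0.20748038] [[-0.001 -0.905  0.425]
 [-0.002  0.425  0.905]
 [-1.     0.    -0.002]] 0.9974124904245668
```

View pics/top0b.png

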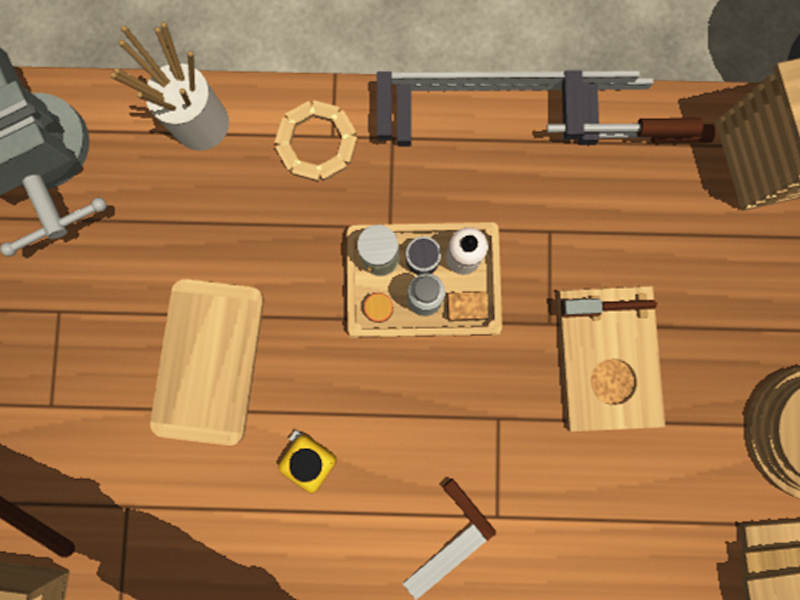

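View pics/side0b.png

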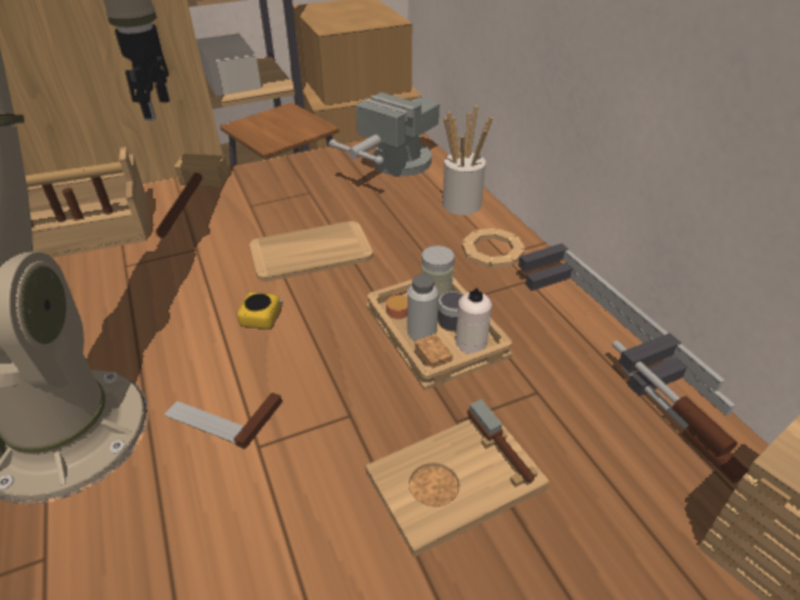

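The top view shows the caddy at about (422,280), jar back left (378,247), wax tin (424,252), glue back right (468,245) and spray can at the front (427,292). The offcut is on the left (207,362) and the recess on the right (613,381). I'll enlarge these for exact pixels.

Run:
```python
import cv2,numpy as np
i=cv2.imread('pics/top0.png')
def crop(x,y,w,h,s): 
    c=cv2.resize(i[y:y+h,x:x+w],None,fx=s,fy=s,interpolation=cv2.INTER_CUBIC)
    return c
a=crop(235,150,120,90,6)   # 720x540
for k in range(0,120,10): cv2.putText(a,str(235+k),(k*6,10),0,.35,(0,0,255)); cv2.line(a,(k*6,0),(k*6,4),(0,0,255))
for k in range(0,90,10): cv2.putText(a,str(150+k),(0,k*6+4),0,.35,(0,0,255))
cv2.imwrite('pics/c1.png',a)
b=np.hstack([crop(100,190,90,130,4),crop(380,190,100,130,4)])
cv2.imwrite('pics/c2.png',b)
```

```text
(no output)
```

View pics/c1.png

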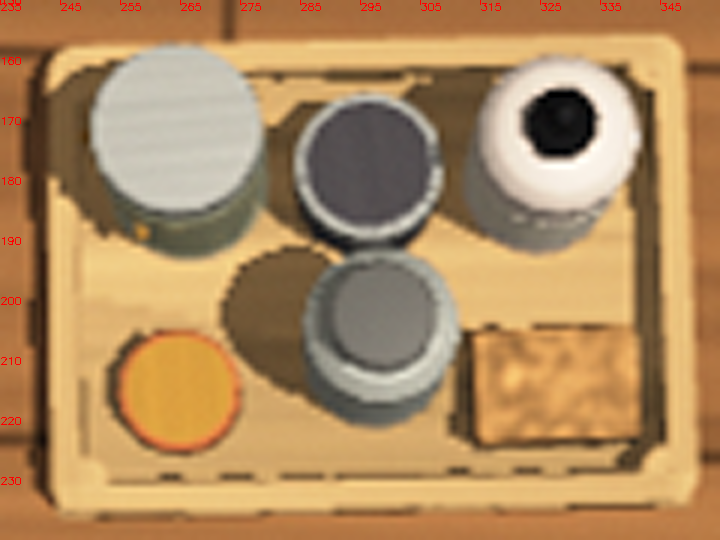

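View pics/c2.png

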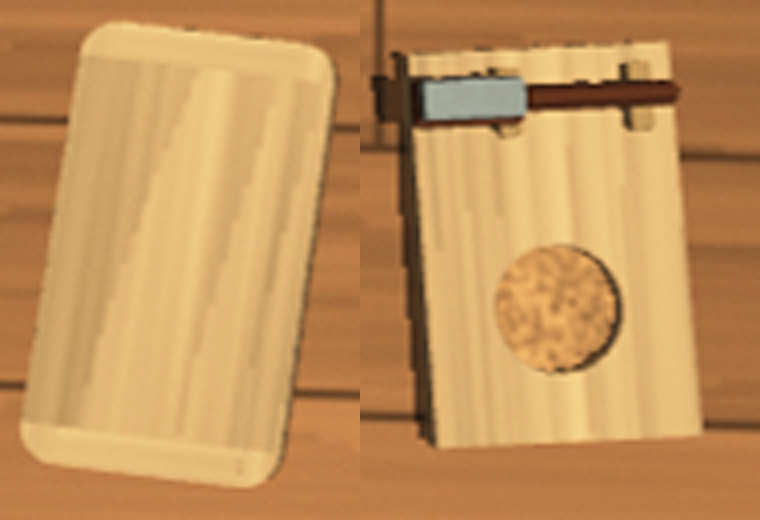

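Pixel readings from the crops: jar lid (264.7,171.7), wax lid (296.7,177.3), glue shoulder (328.3,172.5), spray cap (299.2,202.2), brad tin (265,215), offcut centre (144.5,253.3), recess (429.5,267.3).

Run:
```python
from h import *
g=load('top0')
P=lambda u,v,z:np.round(px2w(g,u,v,z)[:2],4)
c6=lambda x,y,z:P(235+x/6,150+y/6,z)
c4=lambda x,y,z:P(100+x/4,190+y/4,z); d4=lambda x,y,z:P(380+(x-360)/4,190+y/4,z)
print('caddy corners',C:=[c6(*p,.033) for p in((50,40),(684,38),(697,505),(60,512))],np.mean(C,0))
for n,p in dict(jar=(178,130,.114),wax=(370,164,.059),glue=(560,135,.099),glueTip=(560,122,.12),cap=(385,313,.127),dome=(382,325,.103),brad=(180,391,.031),block=(557,386,.035)).items(): print(n,c6(*p))
O=[c4(*p,.012) for p in((85,20),(337,47),(272,489),(18,457))];print('offcut',O,np.mean(O,0))
B=[d4(*p,.018) for p in((405,55),(668,42),(703,435),(437,448))];print('board',B,np.mean(B,0),'recess',d4(558,309,.018))
print(np.linalg.norm(B[0]-B[3]),np.linalg.norm(O[0]-O[3]))
# model predicted caddy slots
C=np.array(C);xa=(C[0]+C[1]-C[2]-C[3]);xa/=np.linalg.norm(xa);ya=np.array([-xa[1],xa[0]]);m=C.mean(0)
print('yaw',np.degrees(np.arctan2(xa[1],xa[0])))
for n,q in dict(wax=(35,0),front=(-27,0),L=(35,63),R=(35,-63)).items(): print(n,np.round(m+q[0]*1e-3*xa+q[1]*1e-3*ya,4))
s=load('side0')
for n,p in dict(jar=(437,256,.114),wax=(452,300,.059),cap=(424,282,.127)).items(): print('side',n,np.round(px2w(s,p[0]*.7,p[1]*.7,p[2])[:2],4))
```

```text
caddy corners [array([0.6946, 0.0861]), array([ 0.7012, -0.1418]), array([ 0.5332, -0.1483]), array([0.5247, 0.0764])] [ 0.613425 -0.0319  ]
jar [0.6462 0.0349]
wax [ 0.6472 -0.0296]
glue [ 0.6509 -0.092 ]
glueTip [ 0.6508 -0.09  ]
cap [ 0.5854 -0.0342]
dome [ 0.5848 -0.034 ]
brad [0.569  0.0354]
block [ 0.5739 -0.0981]
offcut [array([0.6072, 0.3526]), array([0.5959, 0.2137]), array([0.3579, 0.2362]), array([0.3708, 0.3729])] [0.48295 0.29385]
board [array([ 0.6025, -0.2363]), array([ 0.6133, -0.3781]), array([ 0.4041, -0.3935]), array([ 0.3934, -0.2534])] [ 0.503325 -0.315325] recess [ 0.4682 -0.3177]
0.20979804574876287 0.2372699938888185
yaw 2.74484002025377
wax [ 0.6484 -0.0302]
front [ 0.5865 -0.0332]
L [0.6454 0.0327]
R [ 0.6514 -0.0932]
side jar [0.6433 0.0325]
side wax [ 0.6447 -0.0274]
side cap [ 0.5839 -0.0386]
```

Slots (world, about 2 mm): jar (.646,.034), wax (.648,-.030), glue (.651,-.0925), spray (.586,-.0335). I'll rotate the jaws to world x, giving tool x = down, y = +y and z = +x, then travel.

Request:
{"name": "move_arm", "arguments": {"steps": [[0, 0, 0, 1, 0, 0], [0, 0, 0, 1, 0, 0], [0, 0, 0, 1, 0, 0], [0, 0, 0, 1, 0, 0], [0, 0, 0, 1, 0, 0], [0, 0, 0, 1, 0, 0], [0, 0, 0, 1, 0, 0], [0, 0, 0, 1, 0, 0], [0, 0, 0, 1, 0, 0], [0, 0, 0, 0.43, 0, 0]], "gripper": 1}}

```text
clock: 1.1
tool_pos: [0.2639, 0.5623, 0.2012]
ee_rot: [[-0.005, 0.046, 0.999], [-0.013, 0.999, -0.046], [-1.0, -0.013, -0.005]]
contact_force: [-0.2, 0.1, 0.9]
grip_width: 1.002
```

Request:
{"name": "move_arm", "arguments": {"steps": [[0, -0.8, 0.58, 0, 0, 0], [0, -0.8, 0.58, 0, 0, 0], [0, -0.8, 0.58, 0, 0, 0], [0, -0.8, 0.58, 0, 0, 0], [0, -0.8, 0.58, 0, 0, 0], [0, -0.8, 0.58, 0, 0, 0], [0, -0.8, 0.58, 0, 0, 0], [0, -0.8, 0.58, 0, 0, 0], [0, -0.8, 0.58, 0, 0, 0], [0, -0.8, 0.58, 0, 0, 0]]}}

```text
clock: 2.1
tool_pos: [0.3776, 0.3836, 0.2004]
ee_rot: [[-0.008, 0.046, 0.999], [-0.016, 0.999, -0.047], [-1.0, -0.016, -0.008]]
contact_force: [-0.1, 0.1, 0.6]
grip_width: 1.0
```

Request:
{"name": "move_arm", "arguments": {"steps": [[0, -0.85, 0.65, -0.38, -0.06, 0.13], [0, -0.85, 0.65, 0, 0, 0], [0, -0.85, 0.65, 0, 0, 0], [0, -0.85, 0.65, 0, 0, 0], [0, -0.85, 0.65, 0, 0, 0], [0, -0.85, 0.65, 0, 0, 0], [0, -0.85, 0.65, 0, 0, 0], [0, -0.85, 0.65, 0, 0, 0], [0, -0.85, 0.65, 0, 0, 0], [0, -0.85, 0.65, 0, 0, 0]]}}

```text
clock: 3.1
tool_pos: [0.5127, 0.1913, 0.2011]
ee_rot: [[-0.001, 0.008, 1.0], [0.003, 1.0, -0.008], [-1.0, 0.003, -0.001]]
contact_force: [-0.7, -0.5, 0.5]
grip_width: 1.003
```

Request:
{"name": "move_arm", "arguments": {"steps": [[0, -0.8, 0.65, 0, 0, 0], [0, -0.8, 0.65, 0, 0, 0], [0, -0.8, 0.65, 0, 0, 0], [0, -0.8, 0.65, 0, 0, 0], [0, -0.8, 0.65, 0, 0, 0], [0, -0.8, 0.65, 0, 0, 0], [0, -0.6, 0.65, 0, 0, 0], [0, -0.4, 0.4, 0, 0, 0], [0, 0, 0, 0, 0, 0]]}}

```text
clock: 4.0
tool_pos: [0.6127, 0.0528, 0.2011]
ee_rot: [[-0.001, 0.021, 1.0], [0.003, 1.0, -0.021], [-1.0, 0.003, -0.001]]
contact_force: [0.8, 0.4, -0.6]
grip_width: 1.0
```

Request:
{"name": "move_arm", "arguments": {"steps": [[0.3, -0.3, 0.55, -0.15, 0, 0], [0.5, -0.3, 0.55, 0, 0, 0], [0.5, -0.3, 0.5, 0, 0, 0], [0.5, 0, 0, 0, 0, 0], [0.3, 0, 0, 0, 0, 0], [0, 0, 0, 0, 0, 0]]}}

```text
clock: 4.6
tool_pos: [0.644, 0.0359, 0.155]
ee_rot: [[-0.004, 0.002, 1.0], [0.005, 1.0, -0.002], [-1.0, 0.005, -0.004]]
contact_force: [0.4, 0.4, -0.9]
grip_width: 0.994
```

Request:
{"name": "move_arm", "arguments": {"steps": [[0.7, -0.1, 0.1, 0, 0, 0], [0.7, 0, 0, 0, 0, 0], [0.7, 0, 0, 0, 0, 0], [0.7, 0, 0, 0, 0, 0], [0.7, 0, 0, 0, 0, 0], [0.7, 0, 0, 0, 0, 0], [0.4, 0, 0, 0, 0, 0], [0.2, 0, 0, 0, 0, 0], [0, 0, 0, 0, 0, 0]]}}

```text
clock: 5.5
tool_pos: [0.6441, 0.036, 0.0493]
ee_rot: [[-0.006, 0.0, 1.0], [0.005, 1.0, -0.0], [-1.0, 0.005, -0.006]]
contact_force: [-0.5, 0.1, 0.5]
grip_width: 0.999
```

Run:
```python
from h import *
s=snap('side','s1')['image'][140:320,200:400,::-1]; t=snap('top','t1')['image'][120:260,220:380,::-1]
cv2.imwrite('pics/c3.png',np.hstack([cv2.resize(s,(440,400)),cv2.resize(t,(457//1-97,400*360//457+85))[:400]]) if 0 else np.hstack([cv2.resize(s,(400,360),interpolation=2),cv2.resize(t,(400,360),interpolation=2)]))
```

```text
(no output)
```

View pics/c3.png

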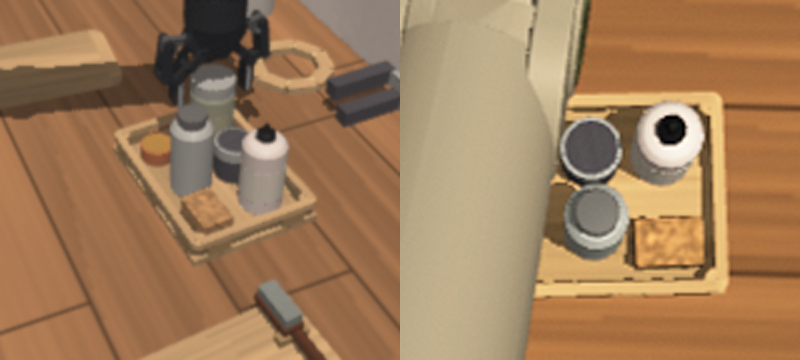

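The picture shows the open fingers straddling the jar front and back, clear of its neighbours. Closing now.

Request:
{"name": "move_arm", "arguments": {"steps": [[0, 0, 0, 0, 0, 0], [0, 0, 0, 0, 0, 0], [0, 0, 0, 0, 0, 0], [0, 0, 0, 0, 0, 0], [0, 0, 0, 0, 0, 0], [0, 0, 0, 0, 0, 0], [0, 0, 0, 0, 0, 0], [0, 0, 0, 0, 0, 0]], "gripper": -1}}

```text
clock: 6.4
tool_pos: [0.6462, 0.0359, 0.0525]
ee_rot: [[-0.001, 0.0, 1.0], [0.006, 1.0, -0.0], [-1.0, 0.006, -0.001]]
contact_force: [0.1, 0.2, -0.4]
grip_width: 0.66
```

Request:
{"name": "move_arm", "arguments": {"steps": [[-0.2, 0, 0, 0, 0, 0], [-0.5, 0, 0, 0, 0, 0], [-0.8, 0, 0, 0, 0, 0], [-0.8, 0, 0, 0, 0, 0], [-0.5, 0, 0, 0, 0, 0], [-0.2, 0, 0, 0, 0, 0]]}}

```text
clock: 7.0
tool_pos: [0.6441, 0.0355, 0.1146]
ee_rot: [[-0.006, 0.0, 1.0], [0.005, 1.0, -0.0], [-1.0, 0.005, -0.006]]
contact_force: [0.3, 1.0, -4.0]
grip_width: 0.653
```

Request:
{"name": "move_arm", "arguments": {"steps": [[0, 0.4, -0.3, 0, 0, 0], [0, 0.72, -0.63, 0, 0, 0], [0, 0.72, -0.63, 0, 0, 0], [0, 0.72, -0.63, 0, 0, 0], [0, 0.72, -0.63, 0, 0, 0], [0, 0.72, -0.63, 0, 0, 0], [0, 0.72, -0.63, 0, 0, 0], [0, 0.72, -0.63, 0, 0, 0], [0, 0.72, -0.63, 0, 0, 0], [0, 0.72, -0.63, 0, 0, 0]]}}

```text
clock: 8.0
tool_pos: [0.5133, 0.1798, 0.1104]
ee_rot: [[-0.015, 0.001, 1.0], [0.003, 1.0, -0.001], [-1.0, 0.003, -0.015]]
contact_force: [0.5, -0.1, -3.3]
grip_width: 0.657
```

Request:
{"name": "move_arm", "arguments": {"steps": [[0, 0.72, -0.63, 0, 0, 0], [0, 0.72, -0.63, 0, 0, 0], [0, 0.72, -0.63, 0, 0, 0], [0, 0.72, -0.63, 0, 0, 0], [0, 0.72, -0.63, 0, 0, 0], [0, 0.72, -0.63, 0, 0, 0], [0, 0.5, -0.5, 0, 0, 0], [0, 0.3, -0.2, 0, 0, 0], [0, 0, 0, 0, 0, 0]]}}

```text
clock: 8.9
tool_pos: [0.4075, 0.2909, 0.1069]
ee_rot: [[-0.025, -0.01, 1.0], [0.0, 1.0, 0.01], [-1.0, 0.001, -0.025]]
contact_force: [0.6, -0.4, -3.9]
grip_width: 0.657
```

Request:
{"name": "move_arm", "arguments": {"steps": [[0, 0.5, 0.05, 0, -0.2, 0], [0, 0.5, 0.05, 0, 0, 0], [0, 0.5, 0.05, 0, 0, 0], [0, 0.4, 0, 0, 0, 0], [0.4, 0.2, 0, 0, 0, 0], [0.6, 0, 0, 0, 0, 0], [0.4, 0, 0, 0, 0, 0], [0, 0, 0, 0, 0, 0]]}}

```text
clock: 9.7
tool_pos: [0.4119, 0.3318, 0.0747]
ee_rot: [[-0.003, -0.006, 1.0], [-0.003, 1.0, 0.006], [-1.0, -0.003, -0.003]]
contact_force: [-0.7, -0.1, -3.9]
grip_width: 0.653
```

Request:
{"name": "move_arm", "arguments": {"steps": [[0.5, 0, 0, 0, 0, 0], [0.3, 0, 0, 0, 0, 0], [0.1, 0, 0, 0, 0, 0], [0, 0, 0, 0, 0, 0]]}}

```text
clock: 10.1
tool_pos: [0.4122, 0.3308, 0.0554]
ee_rot: [[-0.003, -0.004, 1.0], [-0.003, 1.0, 0.004], [-1.0, -0.003, -0.003]]
contact_force: [-1.9, -0.1, 1.3]
grip_width: 0.659
```

Request:
{"name": "move_arm", "arguments": {"steps": [[0, 0, 0, 0, 0, 0], [0, 0, 0, 0, 0, 0], [0, 0, 0, 0, 0, 0], [0, 0, 0, 0, 0, 0], [-0.4, 0, 0, 0, 0, 0], [-0.8, 0, 0, 0, 0, 0], [-1, 0, 0, 0, 0, 0], [-1, 0, 0, 0, 0, 0], [-1, 0, 0, 0, 0, 0], [-1, 0, 0, 0, 0, 0]], "gripper": 1}}

```text
clock: 11.1
tool_pos: [0.4127, 0.3306, 0.1652]
ee_rot: [[-0.002, -0.004, 1.0], [-0.003, 1.0, 0.004], [-1.0, -0.003, -0.002]]
contact_force: [-0.2, 0.5, -0.1]
grip_width: 1.006
```

Request:
{"name": "move_arm", "arguments": {"steps": [[0, -0.4, 0.2, 0, 0, 0], [0, -0.8, 0.43, 0, 0, 0], [0, -0.8, 0.43, 0, 0, 0], [0, -0.8, 0.43, 0, 0, 0], [0, -0.8, 0.43, 0, 0, 0], [0, -0.8, 0.43, 0, 0, 0], [0, -0.8, 0.43, 0, 0, 0], [0, -0.8, 0.43, 0, 0, 0], [0, -0.8, 0.43, 0, 0, 0], [0, -0.8, 0.43, 0, 0, 0]]}}

```text
clock: 12.1
tool_pos: [0.4979, 0.1726, 0.1682]
ee_rot: [[0.001, -0.007, 1.0], [0.001, 1.0, 0.007], [-1.0, 0.001, 0.001]]
contact_force: [-0.6, 0.8, -1.2]
grip_width: 0.995
```

Request:
{"name": "move_arm", "arguments": {"steps": [[0, -0.8, 0.43, 0, 0, 0], [0, -0.8, 0.43, 0, 0, 0], [0, -0.8, 0.43, 0, 0, 0], [0, -0.8, 0.43, 0, 0, 0], [0, -0.8, 0.43, 0, 0, 0], [0, -0.8, 0.43, 0, 0, 0], [0, -0.8, 0.43, 0, 0, 0], [0, -0.8, 0.43, 0, 0, 0], [0, -0.4, 0.2, 0, 0, 0], [0, 0, 0, 0, 0, 0]]}}

```text
clock: 13.1
tool_pos: [0.5722, 0.0219, 0.1657]
ee_rot: [[-0.003, 0.002, 1.0], [-0.002, 1.0, -0.002], [-1.0, -0.002, -0.003]]
contact_force: [-0.7, -0.1, 0.3]
grip_width: 1.0
```

Remaining to the spray can: x +.014, y -.055, and down .102 to z .063.

Request:
{"name": "move_arm", "arguments": {"steps": [[0, -0.7, 0.2, 0, 0, 0], [0, -0.8, 0.2, 0, 0, 0], [0, -0.7, 0.2, 0, 0, 0], [0, -0.4, 0.1, 0, 0, 0], [0, 0, 0, 0, 0, 0], [0, 0, 0, 0, 0, 0]]}}

```text
clock: 13.7
tool_pos: [0.5857, -0.0304, 0.1652]
ee_rot: [[-0.004, -0.003, 1.0], [-0.001, 1.0, 0.003], [-1.0, -0.001, -0.004]]
contact_force: [-0.3, 0.5, 0.3]
grip_width: 0.997
```

Request:
{"name": "move_arm", "arguments": {"steps": [[0.5, -0.15, 0, 0, 0, 0], [0.8, 0, 0, 0, 0, 0], [0.8, 0, 0, 0, 0, 0], [0.8, 0, 0, 0, 0, 0], [0.8, 0, 0, 0, 0, 0], [0.7, 0, 0, 0, 0, 0], [0.4, 0, 0, 0, 0, 0], [0.1, 0, 0, 0, 0, 0], [0, 0, 0, 0, 0, 0]]}}

```text
clock: 14.6
tool_pos: [0.5838, -0.0278, 0.0594]
ee_rot: [[-0.006, -0.011, 1.0], [0.002, 1.0, 0.011], [-1.0, 0.002, -0.006]]
contact_force: [-0.1, 0.2, 1.1]
grip_width: 0.999
```

Request:
{"name": "move_arm", "arguments": {"steps": [[0, 0, 0, 0, 0, 0], [0, 0, 0, 0, 0, 0], [0, 0, 0, 0, 0, 0], [0, 0, 0, 0, 0, 0], [0, 0, 0, 0, 0, 0], [0, 0, 0, 0, 0, 0], [0, 0, 0, 0, 0, 0], [0, 0, 0, 0, 0, 0]], "gripper": -1}}

```text
clock: 15.4
tool_pos: [0.5852, -0.0279, 0.0617]
ee_rot: [[-0.002, -0.011, 1.0], [0.002, 1.0, 0.011], [-1.0, 0.002, -0.002]]
contact_force: [0.3, -0.3, -1.9]
grip_width: 0.584
```

Request:
{"name": "move_arm", "arguments": {"steps": [[-0.2, 0, 0, 0, 0, 0], [-0.5, 0, 0, 0, 0, 0], [-0.8, 0, 0, 0, 0, 0], [-0.8, 0, 0, 0, 0, 0], [-0.5, 0, 0, 0, 0, 0], [-0.2, 0, 0, 0, 0, 0]]}}

```text
clock: 16.0
tool_pos: [0.5849, -0.0283, 0.1257]
ee_rot: [[-0.003, -0.01, 1.0], [0.002, 1.0, 0.01], [-1.0, 0.002, -0.003]]
contact_force: [1.1, -0.1, -2.1]
grip_width: 0.578
```

Request:
{"name": "move_arm", "arguments": {"steps": [[0, 0.5, -0.05, 0, 0, 0], [0, 0.95, -0.07, 0, 0, 0], [0, 0.95, -0.07, 0, 0, 0], [0, 0.95, -0.07, 0, 0, 0], [0, 0.95, -0.07, 0, 0, 0], [0, 0.95, -0.07, 0, 0, 0], [0, 0.95, -0.07, 0, 0, 0], [0, 0.95, -0.07, 0, 0, 0], [0, 0.95, -0.07, 0, 0, 0], [0, 0.95, -0.07, 0, 0, 0]]}}

```text
clock: 17.0
tool_pos: [0.5643, 0.1629, 0.121]
ee_rot: [[-0.011, -0.008, 1.0], [0.001, 1.0, 0.008], [-1.0, 0.001, -0.011]]
contact_force: [0.2, 0.6, -2.1]
grip_width: 0.58
```

Request:
{"name": "move_arm", "arguments": {"steps": [[0, 0.95, -0.07, 0, 0, 0], [0, 0.95, -0.07, 0, 0, 0], [0, 0.95, -0.07, 0, 0, 0], [0, 0.95, -0.07, 0, 0, 0], [0, 0.95, -0.07, 0, 0, 0], [0, 0.95, -0.07, 0, 0, 0], [0, 0.7, 0, 0, 0, 0], [0, 0.3, 0, 0, 0, 0], [0, 0, 0, 0, 0, 0]]}}

```text
clock: 17.9
tool_pos: [0.5455, 0.3128, 0.1141]
ee_rot: [[-0.022, -0.018, 1.0], [-0.001, 1.0, 0.018], [-1.0, -0.001, -0.022]]
contact_force: [0.7, 0.2, -2.2]
grip_width: 0.581
```

Request:
{"name": "move_arm", "arguments": {"steps": [[0, 0.2, 0.3, 0.1, -0.18, 0], [0.3, 0.2, 0.3, 0, 0, 0], [0.5, 0.1, 0.15, 0, 0, 0], [0.5, 0, 0, 0, 0, 0], [0.3, 0, 0, 0, 0, 0], [0.1, 0, 0, 0, 0, 0], [0, 0, 0, 0, 0, 0]]}}

```text
clock: 18.6
tool_pos: [0.5631, 0.3185, 0.0758]
ee_rot: [[0.001, 0.001, 1.0], [-0.004, 1.0, -0.001], [-1.0, -0.004, 0.001]]
contact_force: [0.9, -0.5, -2.0]
grip_width: 0.579
```

Request:
{"name": "move_arm", "arguments": {"steps": [[0.3, 0, 0, 0, 0, 0], [0.2, 0, 0, 0, 0, 0], [0, 0, 0, 0, 0, 0]]}}

```text
clock: 18.9
tool_pos: [0.5633, 0.3185, 0.0654]
ee_rot: [[0.002, 0.001, 1.0], [-0.004, 1.0, -0.001], [-1.0, -0.004, 0.002]]
contact_force: [-0.5, 0.2, -2.3]
grip_width: 0.582
```

Request:
{"name": "move_arm", "arguments": {"steps": [[0.12, 0, 0, 0, 0, 0], [0, 0, 0, 0, 0, 0]]}}

```text
clock: 19.1
tool_pos: [0.5642, 0.3187, 0.065]
ee_rot: [[0.004, 0.001, 1.0], [-0.002, 1.0, -0.001], [-1.0, -0.002, 0.004]]
contact_force: [-0.6, -0.1, -1.7]
grip_width: 0.585
```

Request:
{"name": "move_arm", "arguments": {"steps": [[0.12, 0, 0, 0, 0, 0], [0, 0, 0, 0, 0, 0]]}}

```text
clock: 19.3
tool_pos: [0.5652, 0.3193, 0.065]
ee_rot: [[0.006, 0.001, 1.0], [-0.0, 1.0, -0.001], [-1.0, -0.0, 0.006]]
contact_force: [-0.1, -1.1, -2.4]
grip_width: 0.58
```

Request:
{"name": "move_arm", "arguments": {"steps": [[0.2, 0, -0.05, 0, 0, 0], [0, 0, 0, 0, 0, 0]]}}

```text
clock: 19.5
tool_pos: [0.5664, 0.3202, 0.0654]
ee_rot: [[0.011, 0.001, 1.0], [0.004, 1.0, -0.001], [-1.0, 0.004, 0.011]]
contact_force: [-0.5, 0.7, -2.5]
grip_width: 0.583
```

Run:
```python
from h import *
s=snap('side','s2')['image'][80:230,150:350,::-1]
cv2.imwrite('pics/c4.png',cv2.resize(s,(800,600),interpolation=2)); st=get_state();print(st['tool_pos'],st['contact_force'],st['joints'],st['joint_velocities'])
```

```text
[0.56657795 0.32028049 0.06527814] [ 0.17161792  0.9967974  -1.66234348] [-50.96301394  32.10949312  26.51787716  86.25743302 -15.10857292
  64.52572948 -21.6655351 ] [ 0.09675302  0.72315093 -0.21534602  0.60467414  0.03786551 -0.55219138
  0.15114441]
```

View pics/c4.png

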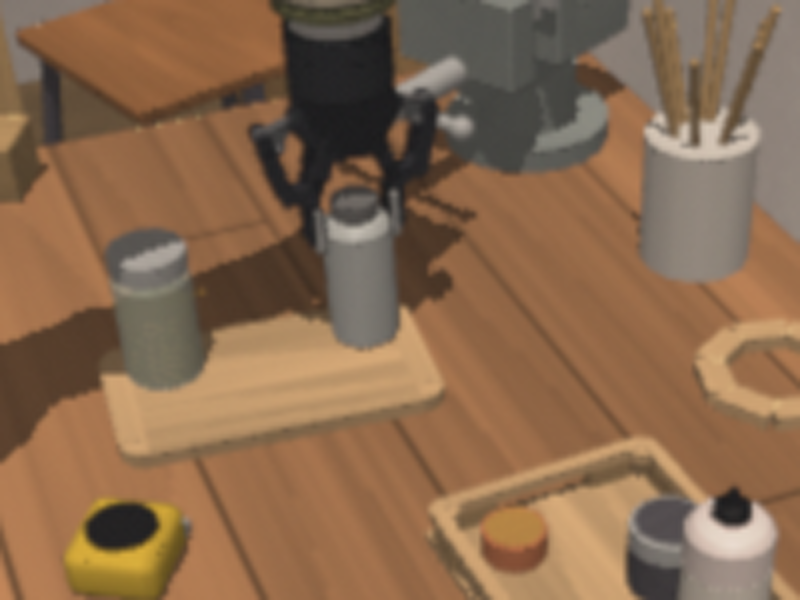

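The picture shows the jar upright on the offcut and the can's base at the board surface, with a gap of at most about 2 mm. Releasing.

Request:
{"name": "move_arm", "arguments": {"steps": [[0.1, 0, 0, 0, -0.05, 0], [0, 0, 0, 0, 0, 0], [0, 0, 0, 0, 0, 0], [0, 0, 0, 0, 0, 0], [0, 0, 0, 0, 0, 0]], "gripper": 1}}

```text
clock: 20.05
tool_pos: [0.5662, 0.3204, 0.0617]
ee_rot: [[0.017, 0.001, 1.0], [0.003, 1.0, -0.001], [-1.0, 0.003, 0.017]]
contact_force: [0.9, -0.3, -0.6]
grip_width: 0.999
```

Request:
{"name": "move_arm", "arguments": {"steps": [[-0.3, 0, 0, 0, 0, 0], [-0.7, 0, 0, 0, 0, 0], [-1, 0, 0, 0, 0, 0], [-1, 0, 0, 0, 0, 0], [-1, 0, 0, 0, 0, 0], [-1, 0, 0, 0, 0, 0], [0, -0.5, 0.1, 0, 0, 0], [0, -0.9, 0.22, 0, 0, 0], [0, -0.9, 0.22, 0, 0, 0], [0, -0.9, 0.22, 0, 0, 0]]}}

```text
clock: 21.05
tool_pos: [0.5803, 0.254, 0.172]
ee_rot: [[0.02, -0.003, 1.0], [0.005, 1.0, 0.003], [-1.0, 0.005, 0.02]]
contact_force: [0.6, -0.1, -0.7]
grip_width: 1.004
```

Request:
{"name": "move_arm", "arguments": {"steps": [[0, -0.9, 0.22, 0, 0, 0], [0, -0.9, 0.22, 0, 0, 0], [0, -0.9, 0.22, 0, 0, 0], [0, -0.9, 0.22, 0, 0, 0], [0, -0.9, 0.22, 0, 0, 0], [0, -0.9, 0.22, 0, 0, 0], [0, -0.9, 0.22, 0, 0, 0], [0, -0.9, 0.22, 0, 0, 0], [0, -0.9, 0.22, 0, 0, 0], [0, -0.9, 0.22, 0, 0, 0]]}}

```text
clock: 22.05
tool_pos: [0.6208, 0.044, 0.1662]
ee_rot: [[0.01, 0.015, 1.0], [-0.003, 1.0, -0.015], [-1.0, -0.003, 0.01]]
contact_force: [-0.0, 0.3, -0.5]
grip_width: 0.999
```

Request:
{"name": "move_arm", "arguments": {"steps": [[0, -0.9, 0.22, -0.1, 0.08, 0], [0, -0.9, 0.22, 0, 0, 0], [0, -0.9, 0.22, 0, 0, 0], [0, -0.9, 0.22, 0, 0, 0], [0, -0.9, 0.22, 0, 0, 0], [0, -0.8, 0.22, 0, 0, 0], [0, -0.5, 0.1, 0, 0, 0], [0, 0, 0, 0, 0, 0], [0, 0, 0, 0, 0, 0]]}}

```text
clock: 22.95
tool_pos: [0.6406, -0.097, 0.1615]
ee_rot: [[-0.011, 0.022, 1.0], [-0.008, 1.0, -0.022], [-1.0, -0.009, -0.011]]
contact_force: [0.9, -0.2, -0.6]
grip_width: 0.996
```

Request:
{"name": "move_arm", "arguments": {"steps": [[0, 0.1, 0.3, -0.18, -0.09, 0.07], [0, 0.12, 0.25, 0, 0, 0], [0, 0, 0, 0, 0, 0]]}}

```text
clock: 23.25
tool_pos: [0.6525, -0.0896, 0.1613]
ee_rot: [[0.001, -0.005, 1.0], [0.002, 1.0, 0.005], [-1.0, 0.002, 0.001]]
contact_force: [0.9, 0.4, 0.1]
grip_width: 1.002
```

Request:
{"name": "move_arm", "arguments": {"steps": [[0.5, -0.15, 0, 0, 0, 0], [0.8, -0.05, 0, 0, 0, 0], [0.8, 0, 0, 0, 0, 0], [0.8, 0, 0, 0, 0, 0], [0.8, 0, 0, 0, 0, 0], [0.7, 0, 0, 0, 0, 0], [0.3, 0, 0, 0, 0, 0], [0, 0, 0, 0, 0, 0], [0, 0, 0, 0, 0, 0]]}}

```text
clock: 24.15
tool_pos: [0.6524, -0.0907, 0.0597]
ee_rot: [[-0.001, -0.01, 1.0], [0.002, 1.0, 0.01], [-1.0, 0.002, -0.001]]
contact_force: [0.7, -0.4, 0.7]
grip_width: 0.995
```

Request:
{"name": "move_arm", "arguments": {"steps": [[0, 0, 0, 0, 0, 0], [0, 0, 0, 0, 0, 0], [0, 0, 0, 0, 0, 0], [0, 0, 0, 0, 0, 0], [0, 0, 0, 0, 0, 0], [0, 0, 0, 0, 0, 0], [0, 0, 0, 0, 0, 0], [0, 0, 0, 0, 0, 0]], "gripper": -1}}

```text
clock: 24.95
tool_pos: [0.6534, -0.0911, 0.0621]
ee_rot: [[0.002, -0.01, 1.0], [0.002, 1.0, 0.01], [-1.0, 0.002, 0.003]]
contact_force: [0.0, -0.5, -0.8]
grip_width: 0.6
```

Request:
{"name": "move_arm", "arguments": {"steps": [[-0.2, 0, 0, 0, 0, 0], [-0.5, 0, 0, 0, 0, 0], [-0.8, 0, 0, 0, 0, 0], [-0.8, 0, 0, 0, 0, 0], [-0.8, 0, 0, 0, 0, 0], [-0.5, 0, 0, 0, 0, 0], [-0.3, 0, 0, 0, 0, 0], [0, 0, 0, 0, 0, 0]]}}

```text
clock: 25.75
tool_pos: [0.6538, -0.0917, 0.1492]
ee_rot: [[0.005, -0.009, 1.0], [0.002, 1.0, 0.009], [-1.0, 0.002, 0.005]]
contact_force: [0.4, -0.6, -3.7]
grip_width: 0.6
```

Request:
{"name": "move_arm", "arguments": {"steps": [[0, 0.5, -0.2, 0, 0, 0], [0, 0.95, -0.45, 0, 0, 0], [0, 0.95, -0.45, 0, 0, 0], [0, 0.95, -0.45, 0, 0, 0], [0, 0.95, -0.45, 0, 0, 0], [0, 0.95, -0.45, 0, 0, 0], [0, 0.95, -0.45, 0, 0, 0], [0, 0.95, -0.45, 0, 0, 0], [0, 0.95, -0.45, 0, 0, 0], [0, 0.95, -0.45, 0, 0, 0]]}}

```text
clock: 26.75
tool_pos: [0.5561, 0.0984, 0.1409]
ee_rot: [[-0.008, -0.008, 1.0], [0.0, 1.0, 0.008], [-1.0, 0.0, -0.008]]
contact_force: [0.8, 0.1, -3.6]
grip_width: 0.596
```

Request:
{"name": "move_arm", "arguments": {"steps": [[0, 0.95, -0.45, 0, 0, 0], [0, 0.95, -0.45, 0, 0, 0], [0, 0.95, -0.45, 0, 0, 0], [0, 0.95, -0.45, 0, 0, 0], [0, 0.95, -0.45, 0, 0, 0], [0, 0.95, -0.45, 0, 0, 0], [0, 0.5, -0.2, 0, 0, 0], [0, 0, 0, 0, 0, 0], [0, 0, 0, 0, 0, 0]]}}

```text
clock: 27.65
tool_pos: [0.4832, 0.2339, 0.135]
ee_rot: [[-0.02, -0.02, 1.0], [-0.002, 1.0, 0.02], [-1.0, -0.002, -0.021]]
contact_force: [0.7, -0.3, -4.2]
grip_width: 0.599
```

Request:
{"name": "move_arm", "arguments": {"steps": [[0, 0.4, -0.1, 0.15, -0.17, 0], [0, 0.5, -0.1, 0, 0, 0], [0.3, 0.3, 0, 0, 0, 0], [0.7, 0, 0, 0, 0, 0], [0.7, 0, 0, 0, 0, 0], [0.7, 0, 0, 0, 0, 0], [0.5, 0, 0, 0, 0, 0], [0.1, 0, 0, 0, 0, 0], [0, 0, 0, 0, 0, 0]]}}

```text
clock: 28.55
tool_pos: [0.4814, 0.2512, 0.0676]
ee_rot: [[-0.003, 0.005, 1.0], [-0.007, 1.0, -0.005], [-1.0, -0.007, -0.002]]
contact_force: [-0.6, 0.2, -2.9]
grip_width: 0.595
```

Request:
{"name": "move_arm", "arguments": {"steps": [[0.2, 0, 0, 0, 0, 0.03], [0, 0, 0, 0, 0, 0], [0, 0, 0, 0, 0, 0]]}}

```text
clock: 28.85
tool_pos: [0.4832, 0.252, 0.066]
ee_rot: [[0.001, 0.006, 1.0], [-0.0, 1.0, -0.006], [-1.0, -0.0, 0.001]]
contact_force: [-1.0, -0.1, -3.4]
grip_width: 0.603
```

Request:
{"name": "move_arm", "arguments": {"steps": [[0, 0, 0, 0, 0, 0], [0, 0, 0, 0, 0, 0], [0, 0, 0, 0, 0, 0], [0, 0, 0, 0, 0, 0], [-0.3, 0, 0, 0, 0, 0], [-0.8, 0, 0, 0, 0, 0], [-1, 0, 0, 0, 0, 0], [-1, 0, 0, 0, 0, 0], [-1, 0, 0, 0, 0, 0], [-1, 0, 0, 0, 0, 0]], "gripper": 1}}

```text
clock: 29.85
tool_pos: [0.4824, 0.2514, 0.1721]
ee_rot: [[-0.001, 0.006, 1.0], [-0.002, 1.0, -0.006], [-1.0, -0.002, -0.001]]
contact_force: [-1.0, 0.7, -0.5]
grip_width: 1.002
```

Request:
{"name": "move_arm", "arguments": {"steps": [[0, -0.4, 0.3, 0, 0, 0], [0, -0.85, 0.58, 0, 0, 0], [0, -0.85, 0.58, 0, 0, 0], [0, -0.85, 0.58, 0, 0, 0], [0, -0.85, 0.58, 0, 0, 0], [0, -0.85, 0.58, 0, 0, 0], [0, -0.85, 0.58, 0, 0, 0], [0, -0.85, 0.58, 0, 0, 0], [0, -0.85, 0.58, 0, 0, 0], [0, -0.85, 0.58, 0, 0, 0]]}}

```text
clock: 30.85
tool_pos: [0.5964, 0.0837, 0.1732]
ee_rot: [[0.001, 0.001, 1.0], [0.001, 1.0, -0.001], [-1.0, 0.001, 0.001]]
contact_force: [-0.3, -0.2, 0.6]
grip_width: 1.0
```

Run:
```python
from h import *
s=snap('side','s3')['image'][80:290,120:400,::-1]; snap('top','t3')
cv2.imwrite('pics/c5.png',cv2.resize(s,(800,600),interpolation=2))
```

```text
(no output)
```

View pics/c5.png

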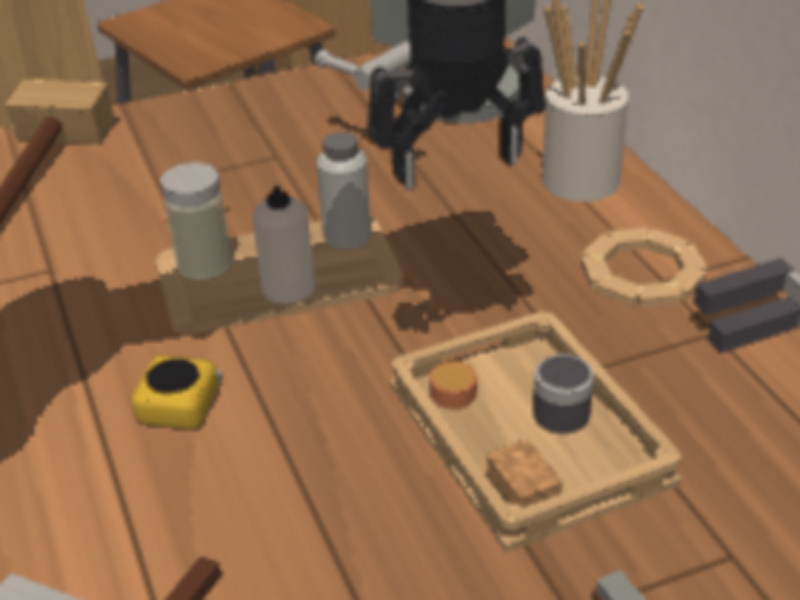

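All three stand upright on the offcut and the wax tin is untouched. I'll move over the tin and turn the jaws 90°.

Request:
{"name": "move_arm", "arguments": {"steps": [[0, -0.85, 0.45, 0, 0, 0], [0, -0.85, 0.45, 0, 0, 0], [0, -0.85, 0.45, 0, 0, 0], [0, -0.85, 0.45, 0, 0, 0], [0, -0.8, 0.4, 0, 0, 0], [0, -0.4, 0.2, 0, 0, 0], [0, 0, 0, 0, 0, 0]]}}

```text
clock: 31.65
tool_pos: [0.6439, -0.0128, 0.1698]
ee_rot: [[-0.004, 0.003, 1.0], [-0.001, 1.0, -0.003], [-1.0, -0.001, -0.004]]
contact_force: [0.4, -0.4, 1.1]
grip_width: 1.001
```

Request:
{"name": "move_arm", "arguments": {"steps": [[0, 0, 0, 1, 0, 0], [0, 0, 0, 1, 0, 0], [0, 0, 0, 1, 0, 0], [0, 0, 0, 1, 0, 0], [0, 0, 0, 1, 0, 0], [0, 0, 0, 1, 0, 0], [0, 0, 0, 1, 0, 0], [0, 0, 0, 1, 0, 0], [0, 0, 0, 1, 0, 0], [0, 0, 0, 1, 0, 0]]}}

```text
clock: 32.65
tool_pos: [0.6402, 0.0025, 0.1679]
ee_rot: [[-0.008, 0.945, 0.328], [0.009, 0.328, -0.945], [-1.0, -0.005, -0.011]]
contact_force: [-0.1, 1.1, -0.3]
grip_width: 0.997
```

Request:
{"name": "move_arm", "arguments": {"steps": [[0, 0, 0, 1, 0, 0], [0, 0, 0, 1, 0, 0], [0, 0, 0, 0.5, 0, 0], [0, 0, 0, 0, 0, 0]]}}

```text
clock: 33.05
tool_pos: [0.6386, 0.0098, 0.1669]
ee_rot: [[-0.011, 1.0, 0.025], [0.013, 0.025, -1.0], [-1.0, -0.01, -0.013]]
contact_force: [-0.5, 0.2, 0.4]
grip_width: 0.999
```

Request:
{"name": "move_arm", "arguments": {"steps": [[0, 0.15, 0.5, 0.2, -0.11, 0.09], [0, 0.15, 0.6, 0, 0, 0], [0, 0.15, 0.5, 0, 0, 0], [0, 0, 0.3, 0, 0, 0], [0, 0, 0, 0, 0, 0]]}}

```text
clock: 33.55
tool_pos: [0.6483, -0.0306, 0.1666]
ee_rot: [[0.001, 1.0, 0.005], [-0.001, 0.005, -1.0], [-1.0, 0.001, 0.001]]
contact_force: [0.0, -0.8, -0.5]
grip_width: 1.004
```

Request:
{"name": "move_arm", "arguments": {"steps": [[0.5, 0, 0, 0, 0, 0], [1, 0, 0, 0, 0, 0], [1, 0, 0, 0, 0, 0], [1, 0, 0, 0, 0, 0], [1, 0, 0, 0, 0, 0], [0.8, 0, 0, 0, 0, 0], [0.5, 0, 0, 0, 0, 0], [0.2, 0, 0, 0, 0, 0], [0, 0, 0, 0, 0, 0]]}}

```text
clock: 34.45
tool_pos: [0.6479, -0.0298, 0.0381]
ee_rot: [[0.0, 1.0, 0.006], [0.0, 0.006, -1.0], [-1.0, 0.0, -0.0]]
contact_force: [-0.2, -0.3, -0.1]
grip_width: 0.999
```

Request:
{"name": "move_arm", "arguments": {"steps": [[0.4, 0, 0, 0, 0, 0], [0.3, 0, 0, 0, 0, 0], [0.1, 0, 0, 0, 0, 0], [0, 0, 0, 0, 0, 0]]}}

```text
clock: 34.85
tool_pos: [0.6495, -0.03, 0.023]
ee_rot: [[0.004, 1.0, 0.007], [0.0, 0.007, -1.0], [-1.0, 0.004, -0.0]]
contact_force: [0.4, -0.3, -0.1]
grip_width: 1.0
```

Request:
{"name": "move_arm", "arguments": {"steps": [[0, 0, 0, 0, 0, 0], [0, 0, 0, 0, 0, 0], [0, 0, 0, 0, 0, 0], [0, 0, 0, 0, 0, 0], [0, 0, 0, 0, 0, 0], [0, 0, 0, 0, 0, 0], [0, 0, 0, 0, 0, 0], [0, 0, 0, 0, 0, 0]], "gripper": -1}}

```text
clock: 35.65
tool_pos: [0.6501, -0.03, 0.0243]
ee_rot: [[0.005, 1.0, 0.007], [0.001, 0.007, -1.0], [-1.0, 0.005, -0.001]]
contact_force: [-1.5, 0.0, 0.9]
grip_width: 0.578
```

Request:
{"name": "move_arm", "arguments": {"steps": [[-0.2, 0, 0, 0, 0, 0], [-0.5, 0, 0, 0, 0, 0], [-0.8, 0, 0, 0, 0, 0], [-0.8, 0, 0, 0, 0, 0], [-0.8, 0, 0, 0, 0, 0], [-0.5, 0, 0, 0, 0, 0], [-0.2, 0, 0, 0, 0, 0], [0, 0, 0, 0, 0, 0]]}}

```text
clock: 36.45
tool_pos: [0.6505, -0.0305, 0.1094]
ee_rot: [[0.008, 1.0, 0.006], [0.001, 0.006, -1.0], [-1.0, 0.008, -0.001]]
contact_force: [0.6, -1.5, -2.0]
grip_width: 0.58
```

Request:
{"name": "move_arm", "arguments": {"steps": [[0, -0.3, 0.5, 0, 0, 0], [0, -0.55, 0.83, 0, 0, 0], [0, -0.55, 0.83, 0, 0, 0], [0, -0.55, 0.83, 0, 0, 0], [0, -0.55, 0.83, 0, 0, 0], [0, -0.55, 0.83, 0, 0, 0], [0, -0.55, 0.83, 0, 0, 0], [0, -0.55, 0.83, 0, 0, 0], [0, -0.55, 0.83, 0, 0, 0], [0, -0.55, 0.83, 0, 0, 0]]}}

```text
clock: 37.45
tool_pos: [0.5279, -0.2076, 0.1033]
ee_rot: [[-0.002, 1.0, -0.003], [0.001, -0.003, -1.0], [-1.0, -0.002, -0.001]]
contact_force: [0.3, 0.1, -1.7]
grip_width: 0.577
```

Request:
{"name": "move_arm", "arguments": {"steps": [[0, -0.55, 0.83, 0, 0, 0], [0, -0.55, 0.83, 0, 0, 0], [0, -0.55, 0.83, 0, 0, 0], [0, -0.55, 0.83, 0, 0, 0], [0, -0.3, 0.4, 0, 0, 0], [0, 0, 0, 0, 0, 0], [0, 0, 0, 0, 0, 0]]}}

```text
clock: 38.15
tool_pos: [0.4596, -0.2944, 0.1009]
ee_rot: [[-0.007, 1.0, -0.023], [0.005, -0.023, -1.0], [-1.0, -0.007, -0.004]]
contact_force: [0.8, 0.7, -1.7]
grip_width: 0.576
```

Request:
{"name": "move_arm", "arguments": {"steps": [[0, 0.2, 0.4, -0.2, -0.04, 0.06], [0, 0.2, 0.4, 0, 0, 0], [0.2, 0.15, 0.3, 0, 0, 0], [0.5, 0, 0, 0, 0, 0], [0.5, 0, 0, 0, 0, 0], [0.2, 0, 0, 0, 0, 0], [0, 0, 0, 0, 0, 0]]}}

```text
clock: 38.85
tool_pos: [0.4729, -0.3128, 0.0683]
ee_rot: [[-0.003, 1.0, 0.007], [0.003, 0.007, -1.0], [-1.0, -0.003, -0.003]]
contact_force: [0.2, 0.0, -1.1]
grip_width: 0.578
```

Tin bottom is about 53 mm up. I'll correct xy, go down to about 38 mm TCP and check with a picture.

Request:
{"name": "move_arm", "arguments": {"steps": [[0.2, -0.12, 0.25, 0, 0, 0], [0.5, 0, 0.05, 0, 0, 0], [0.4, 0, 0, 0, 0, 0], [0.2, 0, 0, 0, 0, 0], [0, 0, 0, 0, 0, 0]]}}

```text
clock: 39.35
tool_pos: [0.4699, -0.3189, 0.0398]
ee_rot: [[-0.003, 1.0, 0.007], [0.003, 0.007, -1.0], [-1.0, -0.003, -0.003]]
contact_force: [-0.1, -0.3, -1.7]
grip_width: 0.577
```

Run:
```python
from h import *
s=snap('side','s4')['image'][240:400,230:400,::-1]
cv2.imwrite('pics/c6.png',cv2.resize(s,None,fx=3.7,fy=3.7,interpolation=2)); print(get_state()['tool_pos'])
```

```text
[ 0.47004091 -0.31897945  0.04007005]
```

View pics/c6.png

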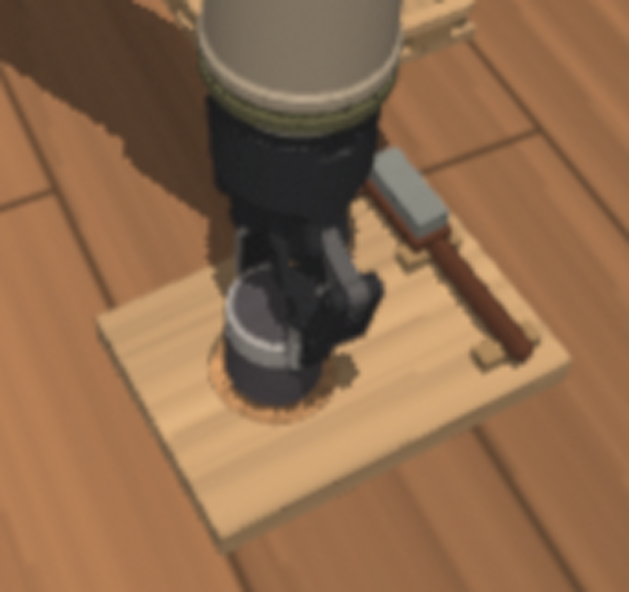

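The tin hangs over the recess, centred within a few mm. Lowering it now.

Request:
{"name": "move_arm", "arguments": {"steps": [[0.4, 0, 0, 0, 0, 0], [0.3, 0, 0, 0, 0, 0], [0.1, 0, 0, 0, 0, 0], [0, 0, 0, 0, 0, 0]]}}

```text
clock: 39.8
tool_pos: [0.4705, -0.3192, 0.0243]
ee_rot: [[-0.001, 1.0, 0.007], [0.003, 0.007, -1.0], [-1.0, -0.001, -0.003]]
contact_force: [-1.4, 1.0, 4.3]
grip_width: 0.578
```

Request:
{"name": "move_arm", "arguments": {"steps": [[0, 0, 0, 0, 0, 0], [0, 0, 0, 0, 0, 0], [0, 0, 0, 0, 0, 0], [0, 0, 0, 0, 0, 0], [-0.3, 0, 0, 0, 0, 0], [-0.8, 0, 0, 0, 0, 0], [-1, 0, 0, 0, 0, 0], [-1, 0, 0, 0, 0, 0], [-1, 0, 0, 0, 0, 0], [-1, 0, 0, 0, 0, 0]], "gripper": 1}}

```text
clock: 40.8
tool_pos: [0.4697, -0.3198, 0.1329]
ee_rot: [[-0.003, 1.0, 0.005], [0.003, 0.005, -1.0], [-1.0, -0.003, -0.003]]
contact_force: [-0.3, -0.5, 0.2]
grip_width: 0.999
```

Request:
{"name": "move_arm", "arguments": {"steps": [[-1, 0, 0, 0, 0, 0], [-1, 0, 0, -1, 0, 0], [0, 0, 0, -1, 0, 0], [0, 0, 0, -1, 0, 0], [0, 0, 0, -1, 0, 0], [0, 0, 0, -1, 0, 0], [0, 0, 0, -1, 0, 0], [0, 0, 0, -1, 0, 0], [0, 0, 0, -1, 0, 0], [0, 0, 0, -1, 0, 0]]}}

```text
clock: 41.8
tool_pos: [0.4697, -0.3258, 0.1938]
ee_rot: [[0.013, 0.436, 0.9], [-0.007, 0.9, -0.436], [-1.0, -0.001, 0.015]]
contact_force: [-0.1, 0.2, -0.4]
grip_width: 1.0
```

Request:
{"name": "move_arm", "arguments": {"steps": [[0, 0, 0, -1, 0, 0], [0, 0, 0, -1, 0, 0], [0, 0, 0, -1, 0, 0], [0, 0, 0, -0.6, 0, 0], [0, 0, 0, 0, 0, 0]]}}

```text
clock: 42.3
tool_pos: [0.4683, -0.3287, 0.2013]
ee_rot: [[0.018, 0.003, 1.0], [-0.012, 1.0, -0.003], [-1.0, -0.012, 0.018]]
contact_force: [0.2, 0.3, 0.5]
grip_width: 0.996
```

Request:
{"name": "move_arm", "arguments": {"steps": [[0, 0.5, 0, 0, 0.15, 0.1], [0, 0.95, 0, 0, 0, 0], [0, 0.95, 0, 0, 0, 0], [0, 0.95, 0, 0, 0, 0], [0, 0.95, 0, 0, 0, 0], [0, 0.95, 0, 0, 0, 0], [0, 0.95, 0, 0, 0, 0], [0, 0.95, 0, 0, 0, 0], [0, 0.95, 0, 0, 0, 0], [0, 0.95, 0, 0, 0, 0]]}}

```text
clock: 43.3
tool_pos: [0.4694, -0.14, 0.2065]
ee_rot: [[-0.007, 0.032, 0.999], [0.001, 0.999, -0.032], [-1.0, 0.001, -0.007]]
contact_force: [0.6, 0.2, 0.0]
grip_width: 0.998
```

Request:
{"name": "move_arm", "arguments": {"steps": [[0, 0.95, 0, 0, 0, 0], [0, 0.95, 0, 0, 0, 0], [0, 0.95, 0, 0, 0, 0], [0, 0.95, 0, 0, 0, 0], [0, 0.95, 0, 0, 0, 0], [0, 0.95, 0, 0, 0, 0], [0, 0.95, 0, 0, 0, 0], [0, 0.95, 0, 0, 0, 0], [0, 0.95, 0, 0, 0, 0], [0, 0.95, 0, 0, 0, 0]]}}

```text
clock: 44.3
tool_pos: [0.4747, 0.0621, 0.2115]
ee_rot: [[-0.014, 0.056, 0.998], [0.002, 0.998, -0.056], [-1.0, 0.001, -0.015]]
contact_force: [-0.1, 0.3, 0.7]
grip_width: 1.0
```

Run:
```python
from h import *
s=snap('side','s5')['image'][240:400,230:400,::-1]; t=snap('top','t5')['image'][180:320,370:490,::-1]
cv2.imwrite('pics/c7.png',np.hstack([cv2.resize(s,(425,400),interpolation=2),cv2.resize(t,(343,400),interpolation=2)]))
```

```text
(no output)
```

View pics/c7.png

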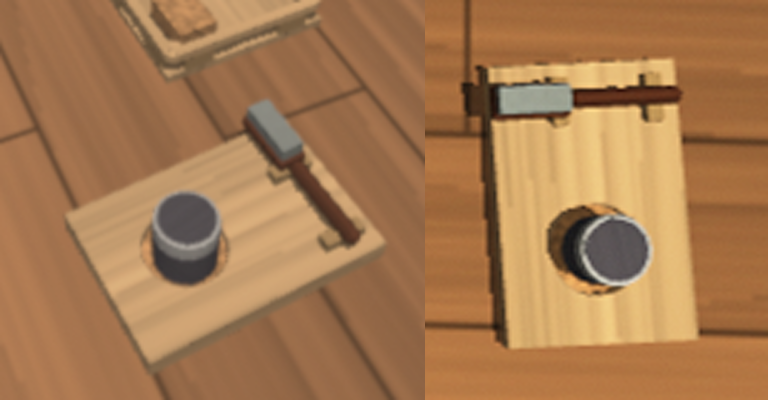

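Run:
```python
from h import *
g=load('t5');print(px2w(g,370+190/2.858,180+250/2.857,.059), px2w(g,429.5,267.25,.018))
```

```text
[ 0.46777423 -0.31922419  0.059     ] [ 0.46819143 -0.3176982   0.018     ]
```

Request:
{"name": "move_arm", "arguments": {"steps": [[0, 0.95, 0, -0.4, -0.1, 0], [0, 0.95, 0, 0, 0, 0], [0, 0.95, 0, 0, 0, 0], [0, 0.95, 0, 0, 0, 0], [0, 0.95, 0, 0, 0, 0], [0, 0.95, 0, 0, 0, 0], [0, 0.95, 0, 0, 0, 0], [0, 0.7, 0, 0, 0, 0], [0, 0.3, 0, 0, 0, 0], [0, 0, 0, 0, 0, 0]]}}

```text
clock: 45.4
tool_pos: [0.4749, 0.2226, 0.2135]
ee_rot: [[-0.004, 0.008, 1.0], [-0.001, 1.0, -0.008], [-1.0, -0.001, -0.004]]
contact_force: [1.0, -0.4, -0.1]
grip_width: 1.0
```

The wax tin is within 2 mm of the recess centre and flat. Now the glue bottle (released with TCP at .483,.252).

Request:
{"name": "move_arm", "arguments": {"steps": [[0.5, 0.5, 0.15, 0, 0, 0], [0.5, 0.5, 0.15, 0, 0, 0], [0.5, 0.3, 0.1, 0, 0, 0], [0.2, 0.1, 0, 0, 0, 0], [0, 0, 0, 0, 0, 0]]}}

```text
clock: 45.9
tool_pos: [0.4841, 0.25, 0.1754]
ee_rot: [[-0.005, 0.012, 1.0], [-0.003, 1.0, -0.012], [-1.0, -0.003, -0.005]]
contact_force: [0.0, 0.1, 0.8]
grip_width: 1.002
```

Request:
{"name": "move_arm", "arguments": {"steps": [[0.5, 0.08, 0, 0, 0, 0], [0.8, 0, 0, 0, 0, 0], [0.8, 0, 0, 0, 0, 0], [0.8, 0, 0, 0, 0, 0], [0.8, 0, 0, 0, 0, 0], [0.8, 0, 0, 0, 0, 0], [0.5, 0, 0, 0, 0, 0], [0.2, 0, 0, 0, 0, 0], [0, 0, 0, 0, 0, 0]]}}

```text
clock: 46.8
tool_pos: [0.4844, 0.2494, 0.0658]
ee_rot: [[-0.003, 0.016, 1.0], [-0.002, 1.0, -0.016], [-1.0, -0.002, -0.003]]
contact_force: [0.3, -0.4, 0.0]
grip_width: 0.996
```

Request:
{"name": "move_arm", "arguments": {"steps": [[0, 0, 0, 0, 0, 0], [0, 0, 0, 0, 0, 0], [0, 0, 0, 0, 0, 0], [0, 0, 0, 0, 0, 0], [0, 0, 0, 0, 0, 0], [0, 0, 0, 0, 0, 0], [0, 0, 0, 0, 0, 0], [0, 0, 0, 0, 0, 0]], "gripper": -1}}

```text
clock: 47.6
tool_pos: [0.4852, 0.25, 0.068]
ee_rot: [[-0.001, 0.015, 1.0], [-0.0, 1.0, -0.015], [-1.0, -0.0, -0.001]]
contact_force: [-1.0, 0.2, -1.1]
grip_width: 0.597
```

Request:
{"name": "move_arm", "arguments": {"steps": [[-0.2, 0, 0, -0.1, 0, 0], [-0.5, 0, 0, 0, 0, 0], [-0.8, 0, 0, 0, 0, 0], [-0.8, 0, 0, 0, 0, 0], [-0.8, 0, 0, 0, 0, 0], [-0.5, 0, 0, 0, 0, 0], [-0.2, 0, 0, 0, 0, 0]]}}

```text
clock: 48.3
tool_pos: [0.485, 0.2495, 0.1495]
ee_rot: [[-0.001, 0.002, 1.0], [-0.001, 1.0, -0.002], [-1.0, -0.001, -0.001]]
contact_force: [0.3, -0.3, -2.3]
grip_width: 0.59
```

Request:
{"name": "move_arm", "arguments": {"steps": [[0, -0.5, 0.3, 0, 0, 0], [0, -0.92, 0.51, 0, 0, 0], [0, -0.92, 0.51, 0, 0, 0], [0, -0.92, 0.51, 0, 0, 0], [0, -0.92, 0.51, 0, 0, 0], [0, -0.92, 0.51, 0, 0, 0], [0, -0.92, 0.51, 0, 0, 0], [0, -0.92, 0.51, 0, 0, 0], [0, -0.92, 0.51, 0, 0, 0], [0, -0.92, 0.51, 0, 0, 0]]}}

```text
clock: 49.3
tool_pos: [0.5839, 0.0612, 0.143]
ee_rot: [[-0.01, -0.001, 1.0], [-0.005, 1.0, 0.001], [-1.0, -0.005, -0.01]]
contact_force: [-0.7, -0.6, -3.6]
grip_width: 0.598
```

Request:
{"name": "move_arm", "arguments": {"steps": [[0, -0.9, 0.5, 0, -0.08, 0], [0, -0.9, 0.5, 0, 0, 0], [0, -0.9, 0.5, 0, 0, 0], [0, -0.9, 0.5, 0, 0, 0], [0, -0.9, 0.5, 0, 0, 0], [0, -0.9, 0.5, 0, 0, 0], [0, -0.5, 0.3, 0, 0, 0], [0, 0, 0, 0, 0, 0], [0, 0, 0, 0, 0, 0]]}}

```text
clock: 50.2
tool_pos: [0.6481, -0.0759, 0.1347]
ee_rot: [[-0.013, 0.01, 1.0], [-0.013, 1.0, -0.01], [-1.0, -0.013, -0.013]]
contact_force: [0.2, 1.3, -3.1]
grip_width: 0.595
```

Request:
{"name": "move_arm", "arguments": {"steps": [[0, -0.4, 0.1, -0.08, -0.11, 0.11], [0, -0.4, 0.1, 0, 0, 0], [0.3, 0, 0, 0, 0, 0], [0.6, 0, 0, 0, 0, 0], [0.6, 0, 0, 0, 0, 0], [0.4, 0, 0, 0, 0, 0], [0.2, 0, 0, 0, 0, 0], [0, 0, 0, 0, 0, 0]]}}

```text
clock: 51.0
tool_pos: [0.6503, -0.0845, 0.0866]
ee_rot: [[-0.005, -0.008, 1.0], [0.004, 1.0, 0.008], [-1.0, 0.004, -0.005]]
contact_force: [0.4, 0.5, -3.0]
grip_width: 0.596
```

Request:
{"name": "move_arm", "arguments": {"steps": [[0, -0.4, 0.15, 0, -0.03, -0.03], [0, -0.1, 0, 0, 0, 0], [0.4, 0, 0, 0, 0, 0], [0.4, 0, 0, 0, 0, 0], [0.1, 0, 0, 0, 0, 0], [0, 0, 0, 0, 0, 0]]}}

```text
clock: 51.6
tool_pos: [0.6543, -0.096, 0.068]
ee_rot: [[0.001, -0.007, 1.0], [-0.0, 1.0, 0.007], [-1.0, -0.0, 0.001]]
contact_force: [-0.7, -0.2, -3.7]
grip_width: 0.597
```

Request:
{"name": "move_arm", "arguments": {"steps": [[0.2, 0.12, 0, 0, 0, 0], [0.15, 0, 0, 0, 0, 0], [0, 0, 0, 0, 0, 0]]}}

```text
clock: 51.9
tool_pos: [0.6554, -0.0949, 0.0658]
ee_rot: [[0.005, -0.006, 1.0], [-0.001, 1.0, 0.006], [-1.0, -0.001, 0.005]]
contact_force: [0.8, -0.2, -2.9]
grip_width: 0.593
```

Request:
{"name": "move_arm", "arguments": {"steps": [[0.25, 0, -0.08, 0, -0.03, 0], [0.1, 0, 0, 0, 0, 0], [0, 0, 0, 0, 0, 0]]}}

```text
clock: 52.2
tool_pos: [0.6561, -0.0951, 0.0651]
ee_rot: [[0.016, -0.006, 1.0], [-0.001, 1.0, 0.006], [-1.0, -0.001, 0.016]]
contact_force: [-0.0, -0.6, -3.3]
grip_width: 0.596
```

Request:
{"name": "move_arm", "arguments": {"steps": [[0, 0, 0, 0, 0.12, 0], [0, 0, 0, 0, 0, 0]]}}

```text
clock: 52.4
tool_pos: [0.656, -0.0946, 0.065]
ee_rot: [[0.001, -0.007, 1.0], [-0.001, 1.0, 0.007], [-1.0, -0.001, 0.001]]
contact_force: [-2.2, 0.3, 3.4]
grip_width: 0.595
```

Request:
{"name": "move_arm", "arguments": {"steps": [[0, 0, 0, 0, 0, 0], [0, 0, 0, 0, 0, 0], [0, 0, 0, 0, 0, 0], [0, 0, 0, 0, 0, 0], [-0.3, 0, 0, 0, 0, 0], [-0.8, 0, 0, 0, 0, 0], [-1, 0, 0, 0, 0, 0], [-1, 0, 0, 0, 0, 0], [-1, 0, 0, 0, 0, 0], [-1, 0, 0, 0, 0, 0]], "gripper": 1}}

```text
clock: 53.4
tool_pos: [0.6553, -0.0941, 0.1723]
ee_rot: [[-0.001, -0.007, 1.0], [-0.001, 1.0, 0.007], [-1.0, -0.001, -0.001]]
contact_force: [1.1, 0.2, -0.2]
grip_width: 1.002
```

Request:
{"name": "move_arm", "arguments": {"steps": [[0, 0.5, -0.1, 0, 0, 0], [0, 0.95, -0.15, 0, 0, 0], [0, 0.95, -0.15, 0, 0, 0], [0, 0.95, -0.15, 0, 0, 0], [0, 0.95, -0.15, 0, 0, 0], [0, 0.95, -0.15, 0, 0, 0], [0, 0.95, -0.15, 0, 0, 0], [0, 0.95, -0.15, 0, 0, 0], [0, 0.95, -0.15, 0, 0, 0], [0, 0.95, -0.15, 0, 0, 0]]}}

```text
clock: 54.4
tool_pos: [0.6248, 0.0931, 0.1816]
ee_rot: [[0.011, -0.002, 1.0], [-0.001, 1.0, 0.002], [-1.0, -0.001, 0.011]]
contact_force: [0.1, -0.1, 0.4]
grip_width: 1.001
```

Request:
{"name": "move_arm", "arguments": {"steps": [[0, 0.95, -0.15, 0, 0, 0], [0, 0.95, -0.15, 0, 0, 0], [0, 0.95, -0.15, 0, 0, 0], [0, 0.95, -0.15, 0, 0, 0], [0, 0.95, -0.15, 0, 0, 0], [0, 0.95, -0.15, 0, 0, 0], [0, 0.95, -0.15, 0, 0, 0], [0, 0.95, -0.15, 0, 0, 0], [0, 0.95, -0.15, 0, 0, 0], [0, 0.5, 0, 0, 0, 0]]}}

```text
clock: 55.4
tool_pos: [0.5897, 0.2893, 0.1837]
ee_rot: [[0.01, -0.009, 1.0], [0.002, 1.0, 0.009], [-1.0, 0.002, 0.01]]
contact_force: [0.9, -0.4, 0.3]
grip_width: 1.001
```

Request:
{"name": "move_arm", "arguments": {"steps": [[0, 0.4, -0.35, 0.08, 0.08, 0], [0, 0.4, -0.4, 0, 0, 0], [0, 0.3, -0.2, 0, 0, 0], [0, 0, 0, 0, 0, 0], [0, 0, 0, 0, 0, 0]]}}

```text
clock: 55.9
tool_pos: [0.5684, 0.3127, 0.1839]
ee_rot: [[-0.001, 0.001, 1.0], [0.002, 1.0, -0.001], [-1.0, 0.002, -0.001]]
contact_force: [0.2, -1.4, -0.2]
grip_width: 1.003
```

Request:
{"name": "move_arm", "arguments": {"steps": [[0, 0.35, -0.1, 0, 0, 0], [0.5, 0, 0, 0, 0, 0], [0.9, 0, 0, 0, 0, 0], [0.9, 0, 0, 0, 0, 0], [0.9, 0, 0, 0, 0, 0], [0.9, 0, 0, 0, 0, 0], [0.8, 0, 0, 0, 0, 0], [0.4, 0, 0, 0, 0, 0], [0.1, 0, 0, 0, 0, 0], [0, 0, 0, 0, 0, 0]]}}

```text
clock: 56.9
tool_pos: [0.5678, 0.3157, 0.0678]
ee_rot: [[-0.001, 0.007, 1.0], [-0.001, 1.0, -0.007], [-1.0, -0.001, -0.001]]
contact_force: [-0.6, 0.2, -0.2]
grip_width: 1.0
```

Request:
{"name": "move_arm", "arguments": {"steps": [[0, 0, 0, 0, 0, 0], [0, 0, 0, 0, 0, 0], [0, 0, 0, 0, 0, 0], [0, 0, 0, 0, 0, 0], [0, 0, 0, 0, 0, 0], [0, 0, 0, 0, 0, 0], [0, 0, 0, 0, 0, 0], [0, 0, 0, 0, 0, 0]], "gripper": -1}}

```text
clock: 57.7
tool_pos: [0.5689, 0.3165, 0.0705]
ee_rot: [[0.002, 0.007, 1.0], [0.001, 1.0, -0.007], [-1.0, 0.001, 0.002]]
contact_force: [-0.2, -0.6, -1.7]
grip_width: 0.58
```

Request:
{"name": "move_arm", "arguments": {"steps": [[-0.2, 0, 0, 0, 0, 0], [-0.5, 0, 0, 0, 0, 0], [-0.8, 0, 0, 0, 0, 0], [-0.8, 0, 0, 0, 0, 0], [-0.8, 0, 0, 0, 0, 0], [-0.5, 0, 0, 0, 0, 0], [-0.2, 0, 0, 0, 0, 0]]}}

```text
clock: 58.4
tool_pos: [0.5686, 0.316, 0.152]
ee_rot: [[0.002, 0.007, 1.0], [0.001, 1.0, -0.007], [-1.0, 0.001, 0.002]]
contact_force: [-0.6, -0.4, -1.6]
grip_width: 0.578
```

Request:
{"name": "move_arm", "arguments": {"steps": [[0, -0.5, 0, 0, 0, 0], [0, -0.9, 0.05, 0, 0, 0], [0, -0.9, 0.05, 0, 0, 0], [0, -0.9, 0.05, 0, 0, 0], [0, -0.9, 0.05, 0, 0, 0], [0, -0.9, 0.05, 0, 0, 0], [0, -0.9, 0.05, 0, 0, 0], [0, -0.9, 0.05, 0, 0, 0], [0, -0.9, 0.05, 0, 0, 0], [0, -0.9, 0.05, 0, 0, 0]]}}

```text
clock: 59.4
tool_pos: [0.5744, 0.1242, 0.1491]
ee_rot: [[-0.002, 0.013, 1.0], [-0.002, 1.0, -0.013], [-1.0, -0.002, -0.002]]
contact_force: [-0.4, -0.2, -2.2]
grip_width: 0.576
```

Request:
{"name": "move_arm", "arguments": {"steps": [[0, -0.9, 0.1, -0.1, 0, 0], [0, -0.9, 0.1, 0, 0, 0], [0, -0.9, 0.1, 0, 0, 0], [0, -0.9, 0.1, 0, 0, 0], [0, -0.9, 0.1, 0, 0, 0], [0, -0.9, 0.1, 0, 0, 0], [0, -0.6, 0.1, 0, 0, 0], [0, -0.1, 0, 0, 0, 0], [0, 0, 0, 0, 0, 0]]}}

```text
clock: 60.3
tool_pos: [0.5834, -0.0212, 0.1484]
ee_rot: [[-0.005, 0.018, 1.0], [-0.005, 1.0, -0.018], [-1.0, -0.005, -0.005]]
contact_force: [0.3, 0.6, -2.8]
grip_width: 0.574
```

Request:
{"name": "move_arm", "arguments": {"steps": [[0, -0.35, 0.1, -0.15, -0.04, 0.04], [0.4, -0.2, 0.05, 0, 0, 0], [0.7, 0, 0, 0, 0, 0], [0.7, 0, 0, 0, 0, 0], [0.7, 0, 0, 0, 0, 0], [0.5, 0, 0, 0, 0, 0], [0.2, 0, 0, 0, 0, 0], [0, 0, 0, 0, 0, 0]]}}

```text
clock: 61.1
tool_pos: [0.5841, -0.0255, 0.0755]
ee_rot: [[-0.006, -0.007, 1.0], [0.003, 1.0, 0.007], [-1.0, 0.003, -0.006]]
contact_force: [-0.9, 0.2, -2.2]
grip_width: 0.58
```

Request:
{"name": "move_arm", "arguments": {"steps": [[0, -0.35, 0.1, 0, -0.04, 0], [0, -0.05, 0, 0, 0, 0], [0, 0, 0, 0, 0, 0]]}}

```text
clock: 61.4
tool_pos: [0.5871, -0.0342, 0.0764]
ee_rot: [[0.001, -0.007, 1.0], [0.003, 1.0, 0.007], [-1.0, 0.003, 0.001]]
contact_force: [0.1, 0.8, -1.5]
grip_width: 0.572
```

Within 2 mm of the target. Lowering 9 mm, then release.

Request:
{"name": "move_arm", "arguments": {"steps": [[0.25, 0.05, 0, 0, 0, -0.03], [0.2, 0, 0, 0, 0, 0], [0.05, 0, 0, 0, 0, 0], [0, 0, 0, 0, 0, 0]]}}

```text
clock: 61.8
tool_pos: [0.588, -0.0335, 0.0671]
ee_rot: [[0.004, -0.006, 1.0], [-0.001, 1.0, 0.006], [-1.0, -0.001, 0.004]]
contact_force: [-1.2, 0.3, 1.3]
grip_width: 0.577
```

Request:
{"name": "move_arm", "arguments": {"steps": [[0, 0, 0, 0, 0, 0], [0, 0, 0, 0, 0, 0], [0, 0, 0, 0, 0, 0], [0, 0, 0, 0, 0, 0], [-0.3, 0, 0, 0, 0, 0], [-0.8, 0, 0, 0, 0, 0], [-1, 0, 0, 0, 0, 0], [-1, 0, 0, 0, 0, 0], [-1, 0, 0, 0, 0, 0], [-1, 0, 0, 0, 0, 0]], "gripper": 1}}

```text
clock: 62.8
tool_pos: [0.5865, -0.0331, 0.1725]
ee_rot: [[0.0, -0.006, 1.0], [-0.001, 1.0, 0.006], [-1.0, -0.001, 0.0]]
contact_force: [0.1, 0.5, 0.3]
grip_width: 0.995
```

Request:
{"name": "move_arm", "arguments": {"steps": [[0, 0.5, -0.2, 0, 0, 0], [0, 0.93, -0.38, 0, 0, 0], [0, 0.93, -0.38, 0, 0, 0], [0, 0.93, -0.38, 0, 0, 0], [0, 0.93, -0.38, 0, 0, 0], [0, 0.93, -0.38, 0, 0, 0], [0, 0.93, -0.38, 0, 0, 0], [0, 0.93, -0.38, 0, 0, 0], [0, 0.93, -0.38, 0, 0, 0], [0, 0.93, -0.38, 0, 0, 0]]}}

```text
clock: 63.8
tool_pos: [0.5087, 0.1508, 0.1725]
ee_rot: [[0.004, -0.003, 1.0], [-0.002, 1.0, 0.003], [-1.0, -0.002, 0.004]]
contact_force: [-0.2, 0.3, -0.4]
grip_width: 0.995
```

Request:
{"name": "move_arm", "arguments": {"steps": [[0, 0.93, -0.38, 0, 0, 0], [0, 0.93, -0.38, 0, 0, 0], [0, 0.93, -0.38, 0, 0, 0], [0, 0.93, -0.38, 0, 0, 0], [0, 0.93, -0.38, 0, 0, 0], [0, 0.93, -0.38, 0, 0, 0], [0, 0.93, -0.38, 0, 0, 0], [0, 0.5, -0.2, 0, 0, 0], [0, 0, 0, 0, 0, 0], [0, 0, 0, 0, 0, 0]]}}

```text
clock: 64.8
tool_pos: [0.4396, 0.3017, 0.1673]
ee_rot: [[-0.002, -0.013, 1.0], [-0.004, 1.0, 0.013], [-1.0, -0.004, -0.002]]
contact_force: [-0.5, -0.1, 0.2]
grip_width: 1.0
```

Remaining to the jar: x -.027, y +.029.

Request:
{"name": "move_arm", "arguments": {"steps": [[0, 0.45, -0.35, 0.1, 0, 0], [0, 0.5, -0.4, 0, 0, 0], [0, 0.45, -0.4, 0, 0, 0], [0, 0.1, -0.1, 0, 0, 0], [0, 0, 0, 0, 0, 0]]}}

```text
clock: 65.3
tool_pos: [0.4153, 0.3292, 0.167]
ee_rot: [[-0.002, 0.005, 1.0], [-0.005, 1.0, -0.005], [-1.0, -0.005, -0.002]]
contact_force: [-0.5, -0.8, 0.5]
grip_width: 1.001
```

Request:
{"name": "move_arm", "arguments": {"steps": [[0.4, 0.08, -0.15, 0, 0, 0.04], [0.8, 0, 0, 0, 0, 0], [0.9, 0, 0, 0, 0, 0], [0.9, 0, 0, 0, 0, 0], [0.9, 0, 0, 0, 0, 0], [0.8, 0, 0, 0, 0, 0], [0.5, 0, 0, 0, 0, 0], [0.2, 0, 0, 0, 0, 0], [0, 0, 0, 0, 0, 0]]}}

```text
clock: 66.2
tool_pos: [0.4133, 0.3274, 0.0523]
ee_rot: [[-0.001, 0.009, 1.0], [0.0, 1.0, -0.009], [-1.0, 0.0, -0.001]]
contact_force: [0.2, 0.5, -0.8]
grip_width: 0.997
```

Request:
{"name": "move_arm", "arguments": {"steps": [[0, 0, 0, 0, 0, 0], [0, 0, 0, 0, 0, 0], [0, 0, 0, 0, 0, 0], [0, 0, 0, 0, 0, 0], [0, 0, 0, 0, 0, 0], [0, 0, 0, 0, 0, 0], [0, 0, 0, 0, 0, 0], [0, 0, 0, 0, 0, 0]], "gripper": -1}}

```text
clock: 67.0
tool_pos: [0.4139, 0.3278, 0.0539]
ee_rot: [[0.001, 0.009, 1.0], [0.002, 1.0, -0.009], [-1.0, 0.002, 0.001]]
contact_force: [1.2, 0.6, -2.4]
grip_width: 0.655
```

Request:
{"name": "move_arm", "arguments": {"steps": [[-0.2, 0, 0, 0, 0, 0], [-0.5, 0, 0, 0, 0, 0], [-0.8, 0, 0, 0, 0, 0], [-0.8, 0, 0, 0, 0, 0], [-0.7, 0, 0, 0, 0, 0], [-0.3, 0, 0, 0, 0, 0], [0, 0, 0, 0, 0, 0]]}}

```text
clock: 67.7
tool_pos: [0.4138, 0.3274, 0.1252]
ee_rot: [[0.001, 0.01, 1.0], [0.001, 1.0, -0.01], [-1.0, 0.001, 0.001]]
contact_force: [-0.4, -0.3, -3.5]
grip_width: 0.656
```

Request:
{"name": "move_arm", "arguments": {"steps": [[0, -0.5, 0.4, 0, 0, 0], [0, -0.85, 0.75, 0, 0, 0], [0, -0.85, 0.75, 0, 0, 0], [0, -0.85, 0.75, 0, 0, 0], [0, -0.85, 0.75, 0, 0, 0], [0, -0.85, 0.75, 0, 0, 0], [0, -0.85, 0.75, 0, 0, 0], [0, -0.85, 0.75, 0, 0, 0], [0, -0.85, 0.75, 0, 0, 0], [0, -0.85, 0.75, 0, 0, 0]]}}

```text
clock: 68.7
tool_pos: [0.5583, 0.1489, 0.1172]
ee_rot: [[-0.009, 0.007, 1.0], [-0.007, 1.0, -0.007], [-1.0, -0.007, -0.009]]
contact_force: [-0.9, -0.1, -4.4]
grip_width: 0.654
```

Request:
{"name": "move_arm", "arguments": {"steps": [[0, -0.85, 0.75, -0.06, -0.08, 0.06], [0, -0.85, 0.75, 0, 0, 0], [0, -0.85, 0.75, 0, 0, 0], [0, -0.85, 0.75, 0, 0, 0], [0, -0.8, 0.75, 0, 0, 0], [0, -0.4, 0.4, 0, 0, 0], [0, 0, 0, 0, 0, 0], [0, 0, 0, 0, 0, 0]]}}

```text
clock: 69.5
tool_pos: [0.6421, 0.0382, 0.1088]
ee_rot: [[-0.01, 0.01, 1.0], [-0.008, 1.0, -0.01], [-1.0, -0.008, -0.01]]
contact_force: [-0.0, 0.4, -3.8]
grip_width: 0.653
```

Request:
{"name": "move_arm", "arguments": {"steps": [[0, -0.2, 0.15, -0.08, -0.08, 0.06], [0.4, 0, 0, 0, 0, 0], [0.7, 0, 0, 0, 0, 0], [0.6, 0, 0, 0, 0, 0], [0.3, 0, 0, 0, 0, 0], [0.1, 0, 0, 0, 0, 0], [0, 0, 0, 0, 0, 0]]}}

```text
clock: 70.2
tool_pos: [0.6423, 0.0389, 0.0614]
ee_rot: [[-0.004, -0.007, 1.0], [0.002, 1.0, 0.007], [-1.0, 0.002, -0.004]]
contact_force: [-0.1, -0.4, -4.1]
grip_width: 0.655
```

Request:
{"name": "move_arm", "arguments": {"steps": [[0, -0.3, 0.2, 0, -0.03, 0], [0, 0, 0, 0, 0, 0], [0.2, 0, 0, 0, 0, 0], [0.2, 0, 0, 0, 0, 0], [0, 0, 0, 0, 0, 0]]}}

```text
clock: 70.7
tool_pos: [0.6479, 0.032, 0.0542]
ee_rot: [[0.003, -0.006, 1.0], [0.002, 1.0, 0.006], [-1.0, 0.002, 0.003]]
contact_force: [-0.5, -0.3, -3.2]
grip_width: 0.655
```

Request:
{"name": "move_arm", "arguments": {"steps": [[0.2, 0, -0.05, 0, 0, 0], [0.05, 0, 0, 0, 0, 0], [0, 0, 0, 0, 0, 0]]}}

```text
clock: 71.0
tool_pos: [0.6477, 0.0321, 0.0511]
ee_rot: [[0.005, -0.006, 1.0], [0.003, 1.0, 0.006], [-1.0, 0.002, 0.005]]
contact_force: [0.4, -0.1, -4.5]
grip_width: 0.657
```

Within 2 mm in xy and at the floor. Release, rise, retreat towards the robot and take the check picture.

Request:
{"name": "move_arm", "arguments": {"steps": [[0, 0, 0, 0, 0, 0], [0, 0, 0, 0, 0, 0], [0, 0, 0, 0, 0, 0], [0, 0, 0, 0, 0, 0], [-0.3, 0, 0, 0, 0, 0], [-0.8, 0, 0, 0, 0, 0], [-1, 0, 0, 0, 0, 0], [-1, 0, 0, 0, 0, 0], [-1, 0, 0, 0, 0, 0], [-1, 0, 0, 0, 0, 0]], "gripper": 1}}

```text
clock: 72.0
tool_pos: [0.6469, 0.0319, 0.1603]
ee_rot: [[0.006, -0.006, 1.0], [0.002, 1.0, 0.006], [-1.0, 0.002, 0.006]]
contact_force: [0.6, -0.9, -0.4]
grip_width: 1.001
```

Request:
{"name": "move_arm", "arguments": {"steps": [[-0.5, 0.5, 0, 0, 0, 0], [0, 0.9, -0.2, 0, 0, 0], [0, 0.9, -0.2, 0, 0, 0], [0, 0.9, -0.2, 0, 0, 0], [0, 0.9, -0.2, 0, 0, 0], [0, 0.9, -0.2, 0, 0, 0], [0, 0.9, -0.2, 0, 0, 0], [0, 0.9, -0.2, 0, 0, 0], [0, 0.9, -0.2, 0, 0, 0], [0, 0.9, -0.2, 0, 0, 0]]}}

```text
clock: 73.0
tool_pos: [0.6107, 0.2137, 0.1831]
ee_rot: [[0.019, -0.003, 1.0], [0.006, 1.0, 0.003], [-1.0, 0.006, 0.019]]
contact_force: [-0.5, 0.1, 0.4]
grip_width: 1.001
```

Request:
{"name": "move_arm", "arguments": {"steps": [[0, 0.9, -0.2, 0, 0, 0], [0, 0.9, -0.2, 0, 0, 0], [0, 0.9, -0.2, 0, 0, 0], [0, 0.9, -0.2, 0, 0, 0], [0, 0, 0, 0, 0, 0], [0, 0, 0, 0, 0, 0]]}}

```text
clock: 73.6
tool_pos: [0.5897, 0.2974, 0.1857]
ee_rot: [[0.018, -0.012, 1.0], [0.009, 1.0, 0.012], [-1.0, 0.009, 0.018]]
contact_force: [0.5, -0.4, -0.2]
grip_width: 0.998
```

Run:
```python
from h import *
t=snap('top','t9')['image'][150:240,235:355,::-1]
a=load('top0')['image'][150:240,235:355,::-1]
cv2.imwrite('pics/c9.png',np.vstack([cv2.resize(x,(400,300),interpolation=2) for x in (a,t)]))
```

```text
(no output)
```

View pics/c9.png

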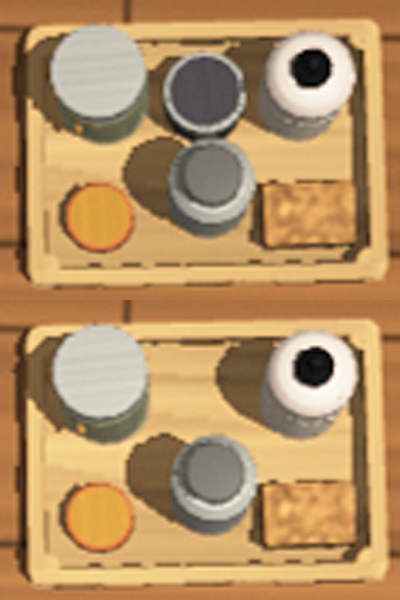

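Before and after match: jar (98,70) to (99,369-300=69), glue (311,67) to (314,66), cap (213,177) to (214,174). The shifts are about 1 px, or 2 mm, and the brad tin and sanding block have not moved. Handing in.

```bash
python3 -c "
from bench import *
print(close_job(), get_state()['clock'])"
```

```text
the job is handed in; nothing more can be done
the job is handed in; nothing more can be done
```

The job is handed in, and every check I made supports success; the hand-in itself reports no verdict. I moved the jar, the spray can and then the glue bottle to the offcut, and set the wax tin in the recess. Then I put the glue bottle, the spray can and the jar back. The last move ended at 73.6 s of the 136 s allowed.

- **Step 1:** the picture before lifting the tin showed all three upright on the offcut and the tin in place.
- **Wax tin:** after release it measured within about 2 mm of the recess centre and looked flat in both views. I did not check it again at the end.
- **Caddy at the end:** top pictures before and after show the three upright and within about 2 mm of their starting spots. The brad tin and sanding block look unmoved.
- **Robot:** raised, open and clear of everything.
- **Disagreement:** the wrist force did not clearly show floor contact when I set down the spray can and glue bottle on the offcut and the jar in the caddy. I released those three by height, with a drop of at most 2 mm. All three showed upright in the next pictures.

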